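Square a bus-bar pack in the drill jig

ROBOT

A 6-joint arm with a two-finger parallel gripper is mounted at the origin on a cart in front of the work surface, level with it; the furniture and walls round the work are solid. World frame = base frame: x ahead of the robot, y to its left, z up, the work surface at z = 0. Lengths are in m, angles in rad, forces in N, time in s.
With the tool pointing down it reaches from about 0.25 to 0.725 m from the base axis. Payload 4 kg.
Tool frame: the origin (TCP) lies at the very end of the fingers, on their centre line; the grasp point (between the pads) lies 19 mm behind it; x points along the fingers, y is the direction in which the jaws open and shut, and the axes are right-handed (so a half turn about x gives the same grasp; the last joint's range is limited). The gripper opens to 85 mm and grips with 20 to 120 N. Pads are 22 mm wide; open, the fingers measure 114 mm over their backs; the gripper's body (76 mm by 85 mm) begins 54 mm behind the grasp point. The pads swing forward as they close: fully open they stand 13 mm farther back than shut.
Start: joints at [1.233, 0.241, 0.005, 1.335, 0, 1.571], TCP at [0.166, 0.472, 0.231] pointing down, gripper open.
Joint ranges: [-2.72, 2.72], [-1.05, 1.87], [-1.09, 1.28], [-1.99, 2.15], [-1.42, 1.44], [-3.14, 3.14]. Speed limits (rad/s): [2.79, 2.79, 3.14, 3.14, 3.14, 3.14].

INTERFACE

Orientations are given as a rotation vector (axis times angle).
In Python, from bench import r gives the robot as it stands.
- The arm moves only by the tool servo_tool, never from a script. Its argument "rows" is a list of rows, each an object of numbers: "tx", "ty", "tz": the shift along the tool's x, y, z in mm; "rx", "ry", "rz": the turn, a rotation vector about the tool's x, y, z in degrees; "hand": the opening, from 0 (shut) to 1 (fully open). A call has 1 to 10 rows; each row shifts and turns the commanded pose from where the row before left it, along the tool's axes as they then stand; what a row does not reach is not made up. A row lasts 1/10 s, in which the tool goes at most 50 mm and 8.59 degrees, less where a joint would pass 70% of its speed; a pose out of reach is approached as far as the arm can. A call is refused whole if a number of a shift passes 50 or a number of a turn 8.59, either way. A call with a gripper value outside its range is refused whole. The fingers move at their own pace and stop on an object; "squeeze" is the grip in N (left out, the last holds). Time passes only in rows, so rows that do not move let the fingers close. It gives the time, the measured TCP pose, the force and the opening at its end, in the units of the state.
- r.sense(): the state, without advancing time (a new reading comes with each control period).
- r.capture(name): name is "scene" or "top" or "wrist"; returns a dict with "img" (480x640x3 uint8, blue, green, red), "range_z" (480x640 float32, m along the optical axis (not along the pixel's ray), 0 where there is no reading), "fx", "fy", "cx", "cy" (pixels), "pose" (4x4, takes a point from camera to world coordinates); the wrist camera has in their place "hand_eye" (4x4, takes a point from camera to tool coordinates, whose origin is the TCP and whose axes are the tool frame's). Camera axes: x right, y up, looking along -z (the intrinsics and any distortion apply to the point x, -y, -z); pixel columns grow to the right and rows downward; lengths in m; the calibration is good to about 2 mm. A picture is of the moment at which its call begins: read the wrist's pose just before it.
- r.job_done(): hands the job in, once; it reports no verdict.
The state is a dict: "clock": time; "q": joint angles; "qvel": joint speeds; "tau": joint torques, N m; "ee_pos": TCP position; "orientation": TCP orientation; "contact_force": force on the tool from outside, world axes, zero at the start; "wrist_torque": the same for the moment, N m; "opening": opening from 0.0 (shut) to 1.0 (fully open).
Only numpy, scipy, OpenCV 4.12 (cv2) and the standard library are available. Lean on these libraries where they do the work, as an engineer would, in place of code of your own. Each camera call takes 0.05 s, during which the arm holds its last target.

TASK

Get the copper bus bar ready for drilling: on the wooden backing board that lies askew in the grey drill jig, stack the copper bar and then the steel drill template with the four holes. Square the whole pile up so that all three are snug against both the rear fence and the end stop, without shoving the end stop off its setting. Then bring the hold-down arm over and lower it by its knob, not letting it drop, until its foot rests on the template, and let go.

Things in the scene. Friction and masses are not known exactly. Their poses are not given: they have to be found in the camera images.
- jig: drill jig fixed to the bench, grey base plate 188 x 235 x 8 mm (x -98 to +90, y -115 to +120, top at z = 8 mm). Origin on the bench, under the centre of the squared pile when the stop is at its middle setting; x points away from the operator, y left along the rear fence, z up. A pile flush with the fence has its centre at x = 0
- fence_face (a point): rear fence of the jig, a steel bar 170 mm long (jig y -85 to +85), 14 mm thick, top 40 mm above the bench: middle of the front face that the pile's long side meets (it faces jig -x), at jig x = +30, 24 mm above the bench; axes as the jig's. The arm's hinge bracket stands behind it: jig x 46 to 82, y -25 to +25, top z = 58 mm
- stop_face (a point): adjustable end stop, steel block 46 mm wide (jig x -23 to +23), 14 mm thick, top 40 mm above the bench, lock knob behind: middle of the face that the pile's end meets (it faces jig -y), 22 mm above the bench; axes as the jig's. Stands at jig y = 53 to 77 mm, held by its lock screw only: slips when shoved with more than about 40 N
- board_centre (a point): wooden backing board, 130 x 60 x 12 mm, 0.1 kg, loose on the jig's base plate: its centre; long side along its y axis, z up
- bar_centre (a point): copper bus bar, plain flat plate 130 x 60 x 8 mm, about 0.3 kg, flat on the bench at the start: its centre; long side along its y axis, z up
- template_centre (a point): steel drill template, flat plate 130 x 60 x 8 mm with two 9 mm holes near each end (same either way round), about 0.25 kg, flat on the bench at the start: its centre; long side along its y axis, z up
- hold_down (a joint): hold-down arm angle, rad: 0 = level, its rubber foot just on a full pile (28 mm high, top at jig z = 36 mm); grows as the arm is raised; past about 1.57 it leans back and stays open, where it starts (up to 1.95). Below that it falls by its own weight, lightly damped
- hold_down_hinge (a point): middle of the hinge pin of the arm, at jig x = +62, y = 0, z = 50 mm; the pin lies along jig y; axes as the jig's
- hold_down_knob (a point): centre of the black ball knob, 28 mm in diameter, at the arm's end, 118 mm from the hinge; the arm is a flat bar 18 mm wide (jig y) and 10 mm thick. The foot, 22 mm in diameter, sits 62 mm from the hinge and reaches 14 mm below the bar's middle

How it is judged:
By the outcome, as a careful person would: the job done as asked, in the order asked, and still so for the second after the job is handed in, with the robot touching nothing.
It also fails if it takes over 72 s, if anything falls off the work surface, if the arm or the gripper's body presses on something with over 40 N, if the wrist force passes 120 N, or if a joint passes its speed limit or range.

## Working session

There is one attempt and no reset: what is moved stays moved. The work goes in short steps, Python scripts to look and compute and a tool call to move; the robot and the scene stay as the last step left them, time stands still between calls to the robot, and variables do not carry over. Pictures are saved under pics/ and viewed, and the job is handed in when it is done.

Besides the shell and the picture viewer there is one more tool, called after "Request:" as a command line: name --argument value ..., lists and objects as JSON in quotes. servo_tool: Moves the arm, as the interface text tells. Its arguments: {"type":"object","properties":{"rows":{"type":"array"},"squeeze":{"type":"number"}},"required":["rows"]}

```bash
ls; mkdir -p pics; python3 - <<'E'
from bench import r
import cv2,numpy as np,pickle
print(r.sense())
for n in ("scene","top"):
    c=r.capture(n); cv2.imwrite(f"pics/{n}0.png",c["img"]); pickle.dump(c,open(f"{n}0.pkl","wb"))
    print(n,c["fx"],c["fy"],c["cx"],c["cy"],c["pose"].round(3).tolist(),[k for k in c])
E
```

```text
pics
{'clock': 0.0, 'q': array([ 1.23300313e+00,  2.41443410e-01,  3.68922683e-03,  1.33520768e+00,
       -5.20397823e-06,  1.57080961e+00]), 'qvel': array([ 0.00165781, -0.00057402,  0.00102159,  0.00147145,  0.00033186,
       -0.00032314]), 'tau': array([ 1.79400405e-05, -3.72318399e+01,  2.52406847e+01,  1.72386761e-02,
        1.65464928e-05, -1.58124404e-06]), 'ee_pos': array([0.16548799, 0.47112753, 0.23038442]), 'orientation': array([ 0.26341348,  1.55485159, -0.26678134]), 'contact_force': array([ 0.02590199, -0.12992546,  0.29241703]), 'wrist_torque': array([-0.03172802, -0.04565559,  0.00311958]), 'opening': 1.0018401427083108}
scene 433.3032506914926 433.3032506914926 315.0520396368427 229.81838297077817 [[0.708, 0.487, -0.512, 0.074], [-0.706, 0.474, -0.525, -0.37], [-0.013, 0.734, 0.679, 0.675], [0.0, 0.0, 0.0, 1.0]] ['img', 'range_z', 'fx', 'fy', 'cx', 'cy', 'pose']
top 448.798727734609 448.798727734609 319.9706341221792 242.42871341657192 [[0.021, 0.978, -0.205, 0.342], [-1.0, 0.02, -0.005, 0.086], [-0.0, 0.205, 0.979, 0.943], [0.0, 0.0, 0.0, 1.0]] ['img', 'range_z', 'fx', 'fy', 'cx', 'cy', 'pose']
```

View pics/scene0.png

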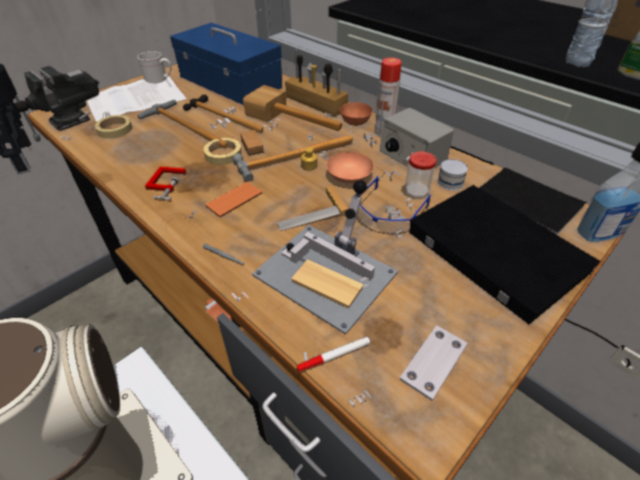

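View pics/top0.png

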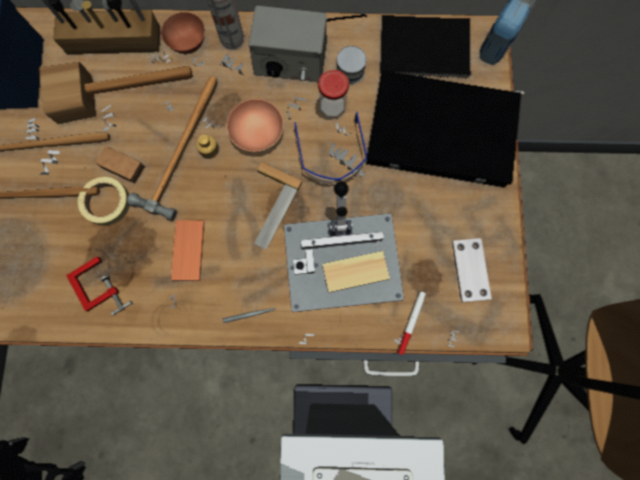

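```bash
cat > h.py <<'E'
import numpy as np,cv2,pickle
def ray(c,u,v,z,pose=None):
    P=c["pose"] if pose is None else pose
    d=np.array([(u-c["cx"])/c["fx"],-(v-c["cy"])/c["fy"],-1.0])
    d=P[:3,:3]@d; o=P[:3,3]
    return o+d*(z-o[2])/d[2]
def proj(c,p,pose=None):
    P=c["pose"] if pose is None else pose
    q=P[:3,:3].T@(np.asarray(p,float)-P[:3,3])
    return np.array([c["cx"]+c["fx"]*q[0]/-q[2],c["cy"]+c["fy"]*-q[1]/-q[2]])
def rect(c,mask,z,pose=None):
    cs,_=cv2.findContours(mask,cv2.RETR_EXTERNAL,cv2.CHAIN_APPROX_NONE)
    k=max(cs,key=cv2.contourArea)[:,0]
    w=np.array([ray(c,u,v,z,pose)[:2] for u,v in k])*1000
    (cx,cy),(a,b),ang=cv2.minAreaRect(w.astype(np.float32))
    if b<a: a,b=b,a; ang-=90
    # ang = angle of short side (x axis of object) wrt world x, mod 180
    ang=(ang+90)%180-90
    return (cx,cy),(a,b),ang,k
E
python3 - <<'E'
from h import *
c=pickle.load(open("top0.pkl","rb")); im=c["img"]
hsv=cv2.cvtColor(im,cv2.COLOR_BGR2HSV)
for p in [(187,250),(472,270),(343,290),(360,272),(300,240),(130,240)]: print(p,hsv[p[1],p[0]], im[p[1],p[0]])
for (x0,x1,y0,y1,n) in [(150,230,200,300,'cu'),(270,510,190,320,'jig')]:
    cv2.imwrite(f"pics/{n}0.png",cv2.resize(im[y0:y1,x0:x1],None,fx=3.3,fy=3.3,interpolation=cv2.INTER_CUBIC))
E
```

```text
(187, 250) [ 10 150 197] [ 81 121 197]
(472, 270) [ 15   3 204] [202 203 204]
(343, 290) [ 90  10 129] [129 129 124]
(360, 272) [ 20  93 206] [131 182 206]
(300, 240) [ 90  11 141] [141 141 135]
(130, 240) [ 16 125 104] [ 53  80 104]
```

View pics/jig0.png

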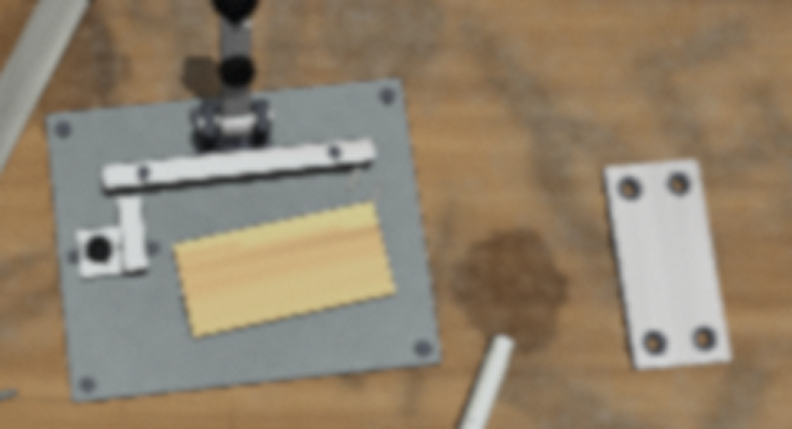

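```bash
python3 - <<'E'
from h import *
c=pickle.load(open("top0.pkl","rb")); im=c["img"]
hsv=cv2.cvtColor(im,cv2.COLOR_BGR2HSV).astype(int)
H,S,V=hsv[...,0],hsv[...,1],hsv[...,2]
def box(m,x0,x1,y0,y1):
    o=np.zeros(m.shape,np.uint8);o[y0:y1,x0:x1]=m[y0:y1,x0:x1]*255;return o
def show(n,m,z):
    m=cv2.morphologyEx(m,cv2.MORPH_CLOSE,np.ones((3,3)))
    (a,s,ang,k)=rect(c,m,z); print(n,np.round(a,1),np.round(s,1),round(ang,2),k.min(0),k.max(0))
show('cu',box((H<14)&(V>150)&(S>120),165,210,210,290),.008)
show('tmpl',box((S<40)&(V>140),445,505,228,308),.008)
show('jig',box((S<45)&(V>70),280,408,210,314),.008)
show('board',box((S>60)&(V>150),315,395,245,295),.020)
show('fence',box((S<30)&(V>175),298,388,228,250),.040)
show('stop',box((S<30)&(V>165),304,316,246,274),.040)
E
```

```text
cu [518.2 373. ] [ 60.6 129.9] -89.91 [171 219] [203 279]
tmpl [ 487.2 -229.4] [ 60.9 131. ] -83.45 [453 238] [491 301]
jig [499.2  42.6] [189.1 234.7] 7.19 [284 213] [403 311]
board [476.2  15.8] [ 59.2 129. ] 13.43 [323 252] [388 291]
fence [539.6  44.6] [ 12.6 113.8] 7.03 [315 234] [370 244]
stop [492.1 112.1] [20.3 45.4] -88.39 [304 250] [314 272]
```

```bash
cat >> h.py <<'E'
from scipy.spatial.transform import Rotation as Ro
J0=np.array([503.5,40.6]); JA=7.1
def j2w(x,y): 
    a=np.radians(JA); return J0+np.array([x*np.cos(a)-y*np.sin(a),x*np.sin(a)+y*np.cos(a)])
def w2j(x,y):
    a=np.radians(JA); d=np.array([x,y])-J0; return np.array([d[0]*np.cos(a)+d[1]*np.sin(a),-d[0]*np.sin(a)+d[1]*np.cos(a)])
def down(jaw):  # tool x down, tool y at angle jaw deg in world
    a=np.radians(jaw); y=np.array([np.cos(a),np.sin(a),0]);x=np.array([0,0,-1.])
    return np.array([x,y,np.cross(x,y)]).T
def plan(s,pos,jaw,n=None):
    """pos mm world; prints rows: same values each row if turn first"""
    R0=Ro.from_rotvec(s["orientation"]).as_matrix()
    c=[down(jaw),down(jaw+180)]
    R1=min(c,key=lambda R:Ro.from_matrix(R0.T@R).magnitude())
    rv=np.degrees(Ro.from_matrix(R0.T@R1).as_rotvec())
    d=np.array(pos)-s["ee_pos"]*1000
    print("turn",rv.round(2)," shift in turned axes",(R1.T@d).round(1)," in old axes",(R0.T@d).round(1))
    if n:
        q=Ro.from_matrix(R0)
        for i in range(n):
            print((q.as_matrix().T@d/n).round(1),(rv/n).round(2)); q=q*Ro.from_rotvec(np.radians(rv/n))
E
python3 - <<'E'
from h import *
from bench import r
s=r.sense(); print(Ro.from_rotvec(s["orientation"]).as_matrix().round(3))
plan(s,(518,373,160),90,10)
plan(s,(487,-229,160),96.5-90)
c=r.capture("wrist"); print(c["hand_eye"].round(4).tolist(),c["fx"],c["cx"],c["cy"])
E
```

```text
[[-0.001  0.331  0.944]
 [-0.002  0.944 -0.331]
 [-1.    -0.002 -0.   ]]
turn [-19.35  -0.02   0.11]  shift in turned axes [ 70.5 -98.2 352.5]  in old axes [ 70.5  24.3 365.1]
[ 7.   2.4 36.5] [-1.94 -0.    0.01]
[ 7.   1.2 36.6] [-1.94 -0.    0.01]
[ 7.  -0.  36.6] [-1.94 -0.    0.01]
[ 7.  -1.3 36.6] [-1.94 -0.    0.01]
[ 7.1 -2.5 36.5] [-1.94 -0.    0.01]
[ 7.1 -3.8 36.4] [-1.94 -0.    0.01]
[ 7.1 -5.  36.3] [-1.94 -0.    0.01]
[ 7.1 -6.2 36.1] [-1.94 -0.    0.01]
[ 7.1 -7.4 35.8] [-1.94 -0.    0.01]
[ 7.1 -8.6 35.6] [-1.94 -0.    0.01]
turn [6.415e+01 6.000e-02 1.000e-01]  shift in turned axes [ 70.5 240.2 732.1]  in old axes [  71.5 -554.   535.4]
[[-0.0002, 0.2814, -0.9596, -0.1429], [1.0, -0.0001, -0.0003, 0.0005], [-0.0001, -0.9596, -0.2814, -0.0716], [0.0, 0.0, 0.0, 1.0]] 336.67445799070344 320.4579950532491 231.77320610821738
```

Request:
servo_tool --rows '[{"tx":7,"ty":2,"tz":36.5,"rx":-2,"hand":1},{"tx":7,"ty":1,"tz":36.5,"rx":-2},{"tx":7,"ty":0,"tz":36.5,"rx":-2},{"tx":7,"ty":-1,"tz":36.5,"rx":-2},{"tx":7,"ty":-2.5,"tz":36.5,"rx":-2},{"tx":7,"ty":-4,"tz":36.5,"rx":-2},{"tx":7,"ty":-5,"tz":36.5,"rx":-2},{"tx":7,"ty":-6,"tz":36,"rx":-2},{"tx":7,"ty":-7.5,"tz":36,"rx":-2},{"tx":7,"ty":-9,"tz":35.5,"rx":-1.4}]'

```text
$.rows[0]: bad value
```

```bash
cat >> h.py <<'E'
def wristcap(r,name):
    s=r.sense(); c=r.capture("wrist")
    T=np.eye(4);T[:3,:3]=Ro.from_rotvec(s["orientation"]).as_matrix();T[:3,3]=s["ee_pos"]
    c["pose"]=T@c["hand_eye"]; cv2.imwrite(f"pics/{name}.png",c["img"]); pickle.dump((s,c),open(name+".pkl","wb"))
    print("wrench",s["contact_force"].round(1),"clk",round(s["clock"],2),"pos",(s["ee_pos"]*1000).round(1),"open",round(s["opening"],3))
    return s,c
E
python3 - <<'E'
from h import *
from bench import r
s,c=wristcap(r,"w1")
plan(s,(518,373,160),90)
E
```

```text
wrench [-0.1 -0.2 -0.4] clk 0.15 pos [165.5 471.3 230.6] open 0.998
turn [-19.35  -0.02   0.09]  shift in turned axes [ 70.6 -98.3 352.5]  in old axes [ 70.6  24.2 365.1]
```

View pics/w1.png

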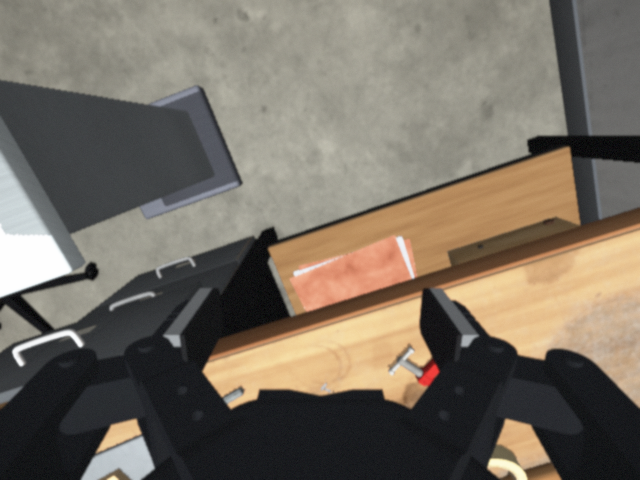

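Request:
servo_tool --rows '[{"tx":7,"ty":2,"tz":36.5,"rx":-2,"ry":0,"rz":0,"hand":1},{"tx":7,"ty":1,"tz":36.5,"rx":-2,"ry":0,"rz":0,"hand":1}]'

```text
clock: 0.4
ee_pos: [0.236, 0.4518, 0.2172]
orientation: [0.207, 1.561, -0.207]
contact_force: [-0.2, 0.8, -0.8]
opening: 1.0
```

Request:
servo_tool --rows '[{"tx":7,"ty":0,"tz":36.5,"rx":-2,"ry":0,"rz":0,"hand":1},{"tx":7,"ty":-1,"tz":36.5,"rx":-2,"ry":0,"rz":0,"hand":1},{"tx":7,"ty":-2.5,"tz":36.5,"rx":-2,"ry":0,"rz":0,"hand":1},{"tx":7,"ty":-4,"tz":36.5,"rx":-2,"ry":0,"rz":0,"hand":1},{"tx":7,"ty":-5,"tz":36.5,"rx":-2,"ry":0,"rz":0,"hand":1},{"tx":7,"ty":-6,"tz":36,"rx":-2,"ry":0,"rz":0,"hand":1},{"tx":7,"ty":-7.5,"tz":36,"rx":-2,"ry":0,"rz":0,"hand":1},{"tx":7,"ty":-9,"tz":35.5,"rx":-1.4,"ry":0,"rz":0,"hand":1},{"tx":0,"ty":0,"tz":0,"rx":0,"ry":0,"rz":0,"hand":1}]'

```text
clock: 1.3
ee_pos: [0.5221, 0.3721, 0.1588]
orientation: [0.002, 1.571, -0.005]
contact_force: [-0.4, -0.6, 0.4]
opening: 1.002
```

```bash
python3 - <<'E'
from h import *
from bench import r
s,c=wristcap(r,"w2")
plan(s,(518,373,160),90)
E
```

```text
wrench [-0.4 -0.6  0.4] clk 1.3 pos [522.1 372.1 158.8] open 1.002
turn [-0.24 -0.04  0.12]  shift in turned axes [-1.2  0.9 -4.1]  in old axes [-1.2  0.9 -4.1]
```

View pics/w2.png

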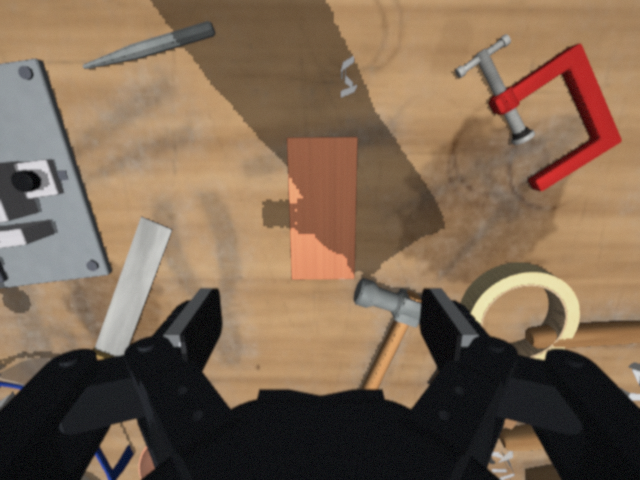

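```bash
python3 - <<'E'
from h import *
s,c=pickle.load(open("w2.pkl","rb"))
hsv=cv2.cvtColor(c["img"],cv2.COLOR_BGR2HSV).astype(int)
H,S,V=hsv[...,0],hsv[...,1],hsv[...,2]
m=np.zeros(H.shape,np.uint8); b=(H<11)&(S>100); m[125:295,275:370]=b[125:295,275:370]*255
m=cv2.morphologyEx(m,cv2.MORPH_OPEN,np.ones((5,5)))
a=rect(c,m,.008); print(a[:3],a[3].min(0),a[3].max(0))
plan(s,(*a[0],3),a[2])
E
```

```text
((518.2042846679688, 374.03759765625), (58.664241790771484, 128.7700958251953), -89.52413639426231) [287 137] [356 278]
turn [-0.72 -0.04  0.12]  shift in turned axes [155.8   2.   -3.9]  in old axes [155.8   2.2  -3.8]
```

Request:
servo_tool --rows '[{"tx":20,"ty":2,"tz":-4,"rx":-0.7,"ry":0,"rz":0,"hand":0.82},{"tx":35,"ty":0,"tz":0,"rx":0,"ry":0,"rz":0,"hand":0.82},{"tx":35,"ty":0,"tz":0,"rx":0,"ry":0,"rz":0,"hand":0.82},{"tx":35,"ty":0,"tz":0,"rx":0,"ry":0,"rz":0,"hand":0.82},{"tx":15,"ty":0,"tz":0,"rx":0,"ry":0,"rz":0,"hand":0.82},{"tx":5,"ty":0,"tz":0,"rx":0,"ry":0,"rz":0,"hand":0.82},{"tx":0,"ty":0,"tz":0,"rx":0,"ry":0,"rz":0,"hand":0.82}]'

```text
clock: 2.05
ee_pos: [0.5136, 0.3769, 0.0161]
orientation: [-0.012, 1.572, 0.011]
contact_force: [0.2, -0.5, -0.5]
opening: 0.818
```

```bash
python3 - <<'E'
from h import *
from bench import r
s,c=wristcap(r,"w3")
E
```

```text
wrench [ 0.2 -0.5 -0.5] clk 2.05 pos [513.6 376.9  16.1] open 0.818
```

View pics/w3.png

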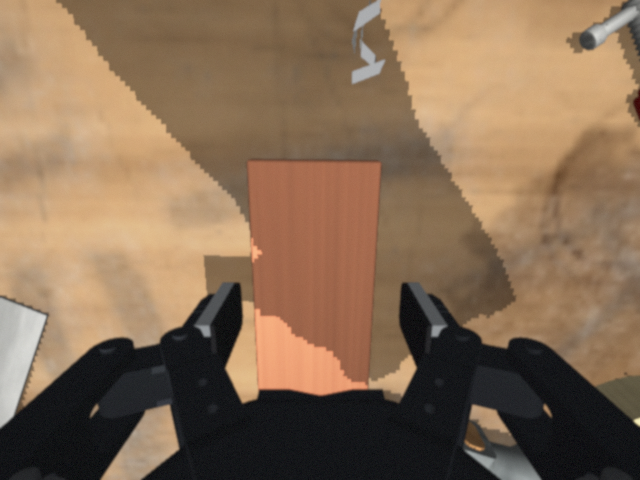

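Request:
servo_tool --rows '[{"tx":3,"ty":-3,"tz":4.5,"rx":0.4,"ry":0,"rz":0,"hand":0.8},{"tx":5,"ty":0,"tz":0,"rx":0,"ry":0,"rz":0,"hand":0.8},{"tx":4,"ty":0,"tz":0,"rx":0,"ry":0,"rz":0,"hand":0.8},{"tx":0,"ty":0,"tz":0,"rx":0,"ry":0,"rz":0,"hand":0.8}]'

```text
clock: 2.5
ee_pos: [0.5189, 0.3732, 0.0038]
orientation: [-0.005, 1.572, 0.004]
contact_force: [0.1, 0.9, -0.8]
opening: 0.798
```

```bash
python3 - <<'E'
from h import *
from bench import r
s,c=wristcap(r,"w4")
# dark finger tips depth
R=c["range_z"]; print(R[280:320:10,200:245:8].round(3)); print(R[200,300])
E
```

```text
wrench [ 0.1  0.9 -0.8] clk 2.5 pos [518.9 373.2   3.8] open 0.798
[[0.159 0.158 0.16  0.16  0.16  0.159]
 [0.161 0.161 0.161 0.135 0.135 0.144]
 [0.162 0.135 0.128 0.128 0.129 0.143]
 [0.128 0.119 0.12  0.12  0.13  0.143]]
0.14055595
```

View pics/w4.png

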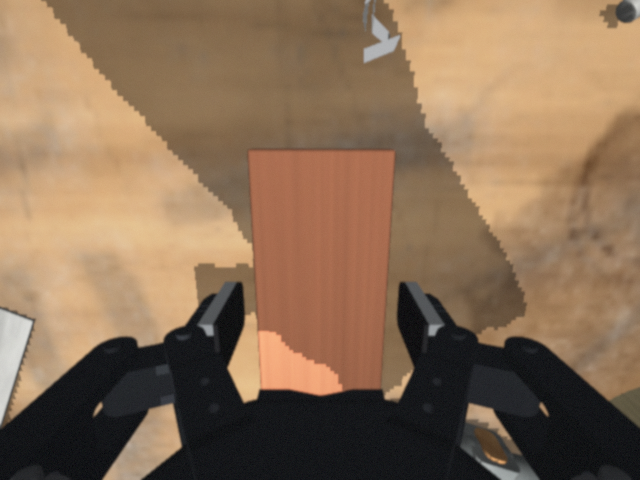

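```bash
python3 - <<'E'
from h import *
s,c=pickle.load(open("w4.pkl","rb"));R=c["range_z"]
def pt(u,v):
    z=R[v,u];p=np.array([(u-c["cx"])/c["fx"]*z,-(v-c["cy"])/c["fy"]*z,-z,1]);return (c["pose"]@p)[:3]*1000,(c["hand_eye"]@p)[:3]*1000
for u in (240,236,230,224): 
  for v in (284,290,296): a,b=pt(u,v);print(u,v,a.round(1),b.round(1))
E
```

```text
240 284 [509.7 339.3  14.8] [-11.  -33.9  -9.5]
240 290 [512.  339.4  15.7] [-12.  -33.9  -7.1]
240 296 [514.3 339.5  16.9] [-13.1 -33.8  -4.9]
236 284 [507.9 338.6  18.6] [-14.8 -34.6 -11.3]
236 290 [508.6 339.5  22.7] [-18.9 -33.7 -10.5]
236 296 [510.3 339.9  24.7] [-20.9 -33.3  -8.9]
230 284 [508.3 335.9  17.9] [-14.1 -37.3 -10.9]
230 290 [507.9 337.6  24.2] [-20.4 -35.6 -11.3]
230 296 [508.6 338.5  28. ] [-24.3 -34.7 -10.6]
224 284 [508.5 333.3  17.5] [-13.7 -39.9 -10.7]
224 290 [508.1 335.1  23.9] [-20.1 -38.1 -11.1]
224 296 [508.3 336.3  28.6] [-24.8 -36.9 -10.8]
```

Request:
servo_tool --rows '[{"tx":6,"ty":0,"tz":-0.5,"rx":0,"ry":0,"rz":0,"hand":0.78},{"tx":5,"ty":0,"tz":0,"rx":0,"ry":0,"rz":0,"hand":0.75},{"tx":0,"ty":0,"tz":0,"rx":0,"ry":0,"rz":0,"hand":0.74}]'

```text
clock: 2.85
ee_pos: [0.5191, 0.3741, -0.0058]
orientation: [-0.004, 1.57, 0.005]
contact_force: [-0.4, -0.2, 6.7]
opening: 0.741
```

```bash
python3 - <<'E'
from h import *
from bench import r
s,c=wristcap(r,"w5");R=c["range_z"]
def pt(u,v):
    z=R[v,u];p=np.array([(u-c["cx"])/c["fx"]*z,-(v-c["cy"])/c["fy"]*z,-z,1]);return (c["pose"]@p)[:3]*1000,(c["hand_eye"]@p)[:3]*1000
for v in range(270,300,3): print(v,[ (pt(u,v)[0][1:].round(0).tolist()) for u in range(226,262,4)])
E
```

```text
wrench [-0.4 -0.2  6.7] clk 2.85 pos [519.1 374.1  -5.8] open 0.741
270 [[333.0, -0.0], [335.0, 0.0], [336.0, -1.0], [339.0, 1.0], [340.0, 0.0], [342.0, 1.0], [345.0, 8.0], [347.0, 8.0], [349.0, 8.0]]
273 [[333.0, 0.0], [335.0, -0.0], [336.0, -0.0], [338.0, -1.0], [340.0, -1.0], [342.0, 1.0], [345.0, 8.0], [347.0, 9.0], [349.0, 8.0]]
276 [[333.0, -0.0], [335.0, 0.0], [336.0, 0.0], [338.0, 1.0], [340.0, -0.0], [342.0, -0.0], [346.0, 10.0], [347.0, 10.0], [349.0, 9.0]]
279 [[333.0, 1.0], [335.0, 1.0], [336.0, 0.0], [338.0, 1.0], [340.0, 0.0], [342.0, 0.0], [345.0, 9.0], [347.0, 9.0], [348.0, 8.0]]
282 [[333.0, -0.0], [334.0, 0.0], [338.0, 7.0], [339.0, 6.0], [341.0, 6.0], [343.0, 5.0], [345.0, 8.0], [347.0, 8.0], [348.0, 9.0]]
285 [[333.0, 0.0], [337.0, 10.0], [338.0, 8.0], [340.0, 8.0], [342.0, 10.0], [343.0, 7.0], [345.0, 7.0], [347.0, 9.0], [348.0, 8.0]]
288 [[333.0, 1.0], [338.0, 12.0], [339.0, 12.0], [341.0, 12.0], [343.0, 13.0], [343.0, 7.0], [345.0, 9.0], [346.0, 7.0], [348.0, 8.0]]
291 [[337.0, 15.0], [338.0, 15.0], [340.0, 15.0], [342.0, 15.0], [343.0, 13.0], [343.0, 8.0], [345.0, 7.0], [347.0, 9.0], [348.0, 8.0]]
294 [[337.0, 17.0], [339.0, 17.0], [341.0, 17.0], [342.0, 18.0], [343.0, 14.0], [343.0, 9.0], [345.0, 7.0], [346.0, 8.0], [348.0, 8.0]]
297 [[338.0, 20.0], [340.0, 21.0], [341.0, 20.0], [343.0, 21.0], [343.0, 14.0], [343.0, 8.0], [344.0, 7.0], [346.0, 8.0], [348.0, 7.0]]
```

View pics/w5.png

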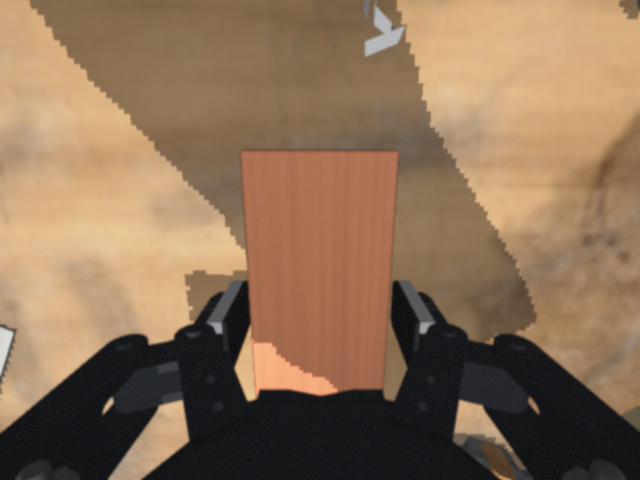

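Request:
servo_tool --rows '[{"tx":-1.5,"ty":0,"tz":0,"rx":0,"ry":0,"rz":0,"hand":0.6},{"tx":0,"ty":0,"tz":0,"rx":0,"ry":0,"rz":0,"hand":0.5},{"tx":0,"ty":0,"tz":0,"rx":0,"ry":0,"rz":0,"hand":0.5},{"tx":0,"ty":0,"tz":0,"rx":0,"ry":0,"rz":0,"hand":0.5}]' --squeeze 70

```text
clock: 3.3
ee_pos: [0.5192, 0.374, -0.0043]
orientation: [-0.004, 1.57, 0.005]
contact_force: [-1.0, -0.9, 6.5]
opening: 0.678
```

Request:
servo_tool --rows '[{"tx":-5,"ty":0,"tz":0,"rx":0,"ry":0,"rz":0,"hand":0.5},{"tx":-15,"ty":0,"tz":0,"rx":0,"ry":0,"rz":0,"hand":0.5},{"tx":-25,"ty":0,"tz":0,"rx":0,"ry":0,"rz":0,"hand":0.5},{"tx":-25,"ty":0,"tz":0,"rx":0,"ry":0,"rz":0,"hand":0.5},{"tx":-20,"ty":0,"tz":0,"rx":0,"ry":0,"rz":0,"hand":0.5},{"tx":0,"ty":0,"tz":0,"rx":0,"ry":0,"rz":0,"hand":0.5}]'

```text
clock: 3.9
ee_pos: [0.5207, 0.3751, 0.0887]
orientation: [-0.002, 1.565, 0.008]
contact_force: [0.4, 0.2, -3.4]
opening: 0.678
```

```bash
python3 - <<'E'
from h import *
from bench import r
s,c=wristcap(r,"w6")
E
```

```text
wrench [ 0.4  0.2 -3.4] clk 3.9 pos [520.7 375.1  88.7] open 0.678
```

View pics/w6.png

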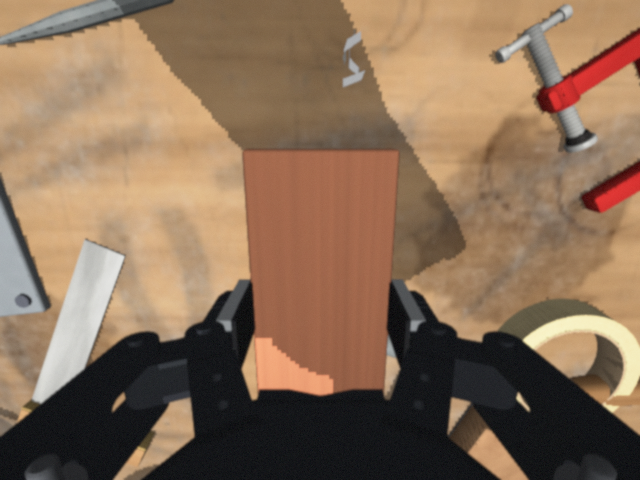

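```bash
python3 - <<'E'
from h import *
from bench import r
s=r.sense();print(s["q"])
plan(s,(476.5,16,85),13.4,10)
E
```

```text
[6.24273970e-01 6.03248008e-01 1.74123778e-01 1.13823864e+00
 1.73816321e-05 6.18195308e-01]
turn [ 7.695e+01  6.000e-02 -2.000e-01]  shift in turned axes [   1.5 -125.1  338.6]  in old axes [   0.6 -358.1  -45.4]
[  0.1 -35.8  -4.5] [ 7.69  0.01 -0.02]
[  0.1 -36.1   0.3] [ 7.69  0.01 -0.02]
[  0.1 -35.7   5.1] [ 7.69  0.01 -0.02]
[  0.1 -34.7   9.9] [ 7.69  0.01 -0.02]
[  0.1 -33.1  14.4] [ 7.69  0.01 -0.02]
[  0.1 -30.9  18.7] [ 7.69  0.01 -0.02]
[  0.1 -28.1  22.7] [ 7.69  0.01 -0.02]
[  0.1 -24.8  26.2] [ 7.69  0.01 -0.02]
[  0.1 -21.   29.3] [ 7.69  0.01 -0.02]
[  0.1 -16.9  31.9] [ 7.69  0.01 -0.02]
```

Request:
servo_tool --rows '[{"tx":0,"ty":-36,"tz":-4.5,"rx":7.7,"ry":0,"rz":0,"hand":0.5},{"tx":0,"ty":-36,"tz":0.5,"rx":7.7,"ry":0,"rz":0,"hand":0.5},{"tx":0,"ty":-36,"tz":5,"rx":7.7,"ry":0,"rz":0,"hand":0.5},{"tx":0,"ty":-35,"tz":10,"rx":7.7,"ry":0,"rz":0,"hand":0.5},{"tx":0,"ty":-33,"tz":14.5,"rx":7.7,"ry":0,"rz":0,"hand":0.5},{"tx":0,"ty":-31,"tz":18.5,"rx":7.7,"ry":0,"rz":0,"hand":0.5},{"tx":0,"ty":-28,"tz":22.5,"rx":7.7,"ry":0,"rz":0,"hand":0.5},{"tx":0,"ty":-25,"tz":26,"rx":7.7,"ry":0,"rz":0,"hand":0.5},{"tx":0,"ty":-21,"tz":29.5,"rx":7.7,"ry":0,"rz":0,"hand":0.5},{"tx":0,"ty":-17,"tz":32,"rx":7.7,"ry":0,"rz":0,"hand":0.5}]'

```text
clock: 4.95
ee_pos: [0.4732, 0.0133, 0.0833]
orientation: [1.039, 1.311, -1.042]
contact_force: [-0.2, 0.2, -3.7]
opening: 0.678
```

Request:
servo_tool --rows '[{"tx":0,"ty":0,"tz":0,"rx":0,"ry":0,"rz":0,"hand":0.5},{"tx":0,"ty":0,"tz":0,"rx":0,"ry":0,"rz":0,"hand":0.5},{"tx":0,"ty":0,"tz":0,"rx":0,"ry":0,"rz":0,"hand":0.5}]'

```text
clock: 5.25
ee_pos: [0.4745, 0.0153, 0.0841]
orientation: [1.035, 1.312, -1.036]
contact_force: [-0.8, 0.2, -3.9]
opening: 0.673
```

```bash
python3 - <<'E'
from h import *
from bench import r
s,c=wristcap(r,"w7")
plan(s,(476.5,16,60),13.4)
E
```

```text
wrench [-0.8  0.2 -3.9] clk 5.25 pos [474.5  15.3  84.1] open 0.673
turn [ 0.01 -0.04  0.07]  shift in turned axes [24.1  2.1 -0.2]  in old axes [24.1  2.1 -0.2]
```

View pics/w7.png

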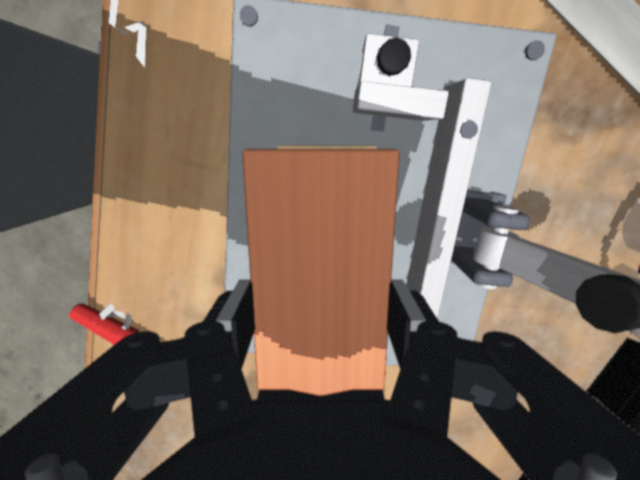

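```bash
python3 - <<'E'
from h import *
s,c=pickle.load(open("w7.pkl","rb"))
a=ray(c,277,146.5,.020);b=ray(c,376,147,.020);m=(a+b)/2;print(a*1000,b*1000,m*1000)
d=b-a;ang=np.degrees(np.arctan2(d[1],d[0]));print(ang,np.hypot(*d[:2]))
P=np.linalg.inv(c["pose"]@np.linalg.inv(c["hand_eye"]))
print("board far mid in tool mm",(P@np.append(m,1))[:3]*1000)
for u,v in((244,150),(398,150)):
    z=s["ee_pos"][2]+.013; q=ray(c,u,v,z); print("bar",(P@np.append(q,1))[:3]*1000)
# jig from this picture: plate corners? fence front top edge
E
```

```text
[434.54202695  71.87515757  20.        ] [492.04449902  85.3018964   20.        ] [463.29326298  78.58852698  20.        ]
13.142994689473237 0.05904923038426474
board far mid in tool mm [ 64.10080472   3.85084231 -64.14334199]
bar [-12.91673553 -28.45980145 -65.86643057]
bar [-12.98880982  29.34839728 -65.87804347]
```

Request:
servo_tool --rows '[{"tx":10,"ty":3.5,"tz":1.5,"rx":0.2,"ry":0,"rz":0,"hand":0.5},{"tx":20,"ty":0,"tz":0,"rx":0,"ry":0,"rz":0,"hand":0.5},{"tx":20,"ty":0,"tz":0,"rx":0,"ry":0,"rz":0,"hand":0.5},{"tx":12,"ty":0,"tz":0,"rx":0,"ry":0,"rz":0,"hand":0.5},{"tx":2,"ty":0,"tz":0,"rx":0,"ry":0,"rz":0,"hand":0.5},{"tx":0,"ty":0,"tz":0,"rx":0,"ry":0,"rz":0,"hand":0.5}]'

```text
clock: 5.9
ee_pos: [0.4785, 0.0147, 0.0201]
orientation: [1.037, 1.311, -1.038]
contact_force: [-0.3, 0.6, -2.8]
opening: 0.671
```

Request:
servo_tool --rows '[{"tx":1.5,"ty":0,"tz":0,"rx":0,"ry":0,"rz":0,"hand":0.5},{"tx":1,"ty":0,"tz":0,"rx":0,"ry":0,"rz":0,"hand":0.5}]'

```text
clock: 6.1
ee_pos: [0.4796, 0.0143, 0.0189]
orientation: [1.039, 1.308, -1.037]
contact_force: [0.0, 0.3, -3.6]
opening: 0.676
```

Request:
servo_tool --rows '[{"tx":1.5,"ty":0,"tz":0,"rx":0,"ry":0,"rz":0,"hand":0.5},{"tx":1,"ty":0,"tz":0,"rx":0,"ry":0,"rz":0,"hand":0.5},{"tx":0,"ty":0,"tz":0,"rx":0,"ry":0,"rz":0,"hand":0.5}]'

```text
clock: 6.4
ee_pos: [0.4787, 0.014, 0.0159]
orientation: [1.039, 1.309, -1.039]
contact_force: [0.0, -0.4, -2.5]
opening: 0.676
```

Request:
servo_tool --rows '[{"tx":0.7,"ty":0,"tz":0,"rx":0,"ry":0,"rz":0,"hand":0.5},{"tx":0,"ty":0,"tz":0,"rx":0,"ry":0,"rz":0,"hand":0.5}]'

```text
clock: 6.6
ee_pos: [0.4788, 0.014, 0.0157]
orientation: [1.039, 1.309, -1.038]
contact_force: [-1.9, -0.5, 4.0]
opening: 0.669
```

Contact. Release and rise.

Request:
servo_tool --rows '[{"tx":0,"ty":0,"tz":0,"rx":0,"ry":0,"rz":0,"hand":0.72},{"tx":0,"ty":0,"tz":0,"rx":0,"ry":0,"rz":0,"hand":0.78},{"tx":-6,"ty":0,"tz":0,"rx":0,"ry":0,"rz":0,"hand":0.8},{"tx":-30,"ty":0,"tz":0,"rx":0,"ry":0,"rz":0,"hand":0.8},{"tx":-40,"ty":0,"tz":0,"rx":0,"ry":0,"rz":0,"hand":0.8},{"tx":-40,"ty":0,"tz":0,"rx":0,"ry":0,"rz":0,"hand":0.8},{"tx":-20,"ty":0,"tz":0,"rx":0,"ry":0,"rz":0,"hand":0.8},{"tx":0,"ty":0,"tz":0,"rx":0,"ry":0,"rz":0,"hand":0.8}]'

```text
clock: 7.4
ee_pos: [0.4817, 0.0142, 0.1552]
orientation: [1.042, 1.302, -1.033]
contact_force: [0.2, -0.3, -0.5]
opening: 0.801
```

```bash
python3 - <<'E'
from h import *
from bench import r
s,c=wristcap(r,"w8")
print(s["q"])
plan(s,(487.2,-229.4,150),6.55,6)
E
```

```text
wrench [ 0.2 -0.3 -0.5] clk 7.4 pos [481.7  14.2 155.2] open 0.801
[ 2.93995549e-02  2.47018450e-01 -1.91361288e-01  1.12379378e+00
 -9.80704526e-06  1.37072546e+00]
turn [ 6.6   0.07 -0.49]  shift in turned axes [  5.2 -22.3 242.6]  in old axes [  5.2 -50.1 238.4]
[ 0.9 -8.3 39.7] [ 1.1   0.01 -0.08]
[ 0.9 -7.6 39.9] [ 1.1   0.01 -0.08]
[ 0.9 -6.8 40. ] [ 1.1   0.01 -0.08]
[ 0.9 -6.  40.2] [ 1.1   0.01 -0.08]
[ 0.9 -5.3 40.3] [ 1.1   0.01 -0.08]
[ 0.9 -4.5 40.4] [ 1.1   0.01 -0.08]
```

View pics/w8.png

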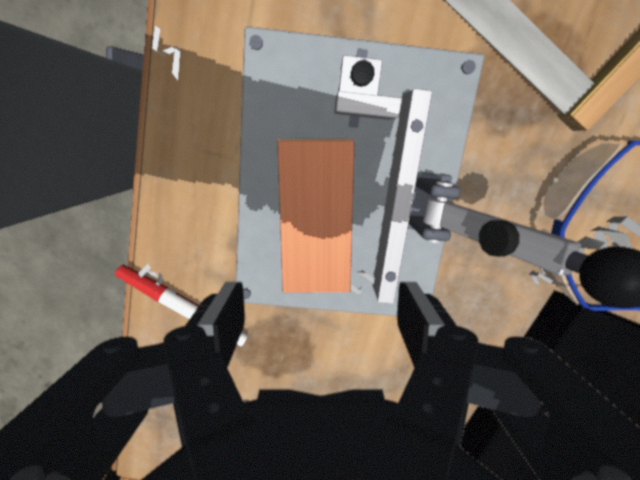

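```bash
python3 - <<'E'
from h import *
from bench import r
s=r.sense()
plan(s,(487.2,-229.4,155),96.55,10)
s,c=pickle.load(open("w8.pkl","rb"))
hsv=cv2.cvtColor(c["img"],cv2.COLOR_BGR2HSV).astype(int)
H,S,V=hsv[...,0],hsv[...,1],hsv[...,2]
m=np.zeros(H.shape,np.uint8); b=(H<12)&(S>100); m[130:300,260:370]=b[130:300,260:370]*255
m=cv2.morphologyEx(m,cv2.MORPH_OPEN,np.ones((5,5)))
a=rect(c,m,.028); print("bar now",a[:3],a[3].min(0),a[3].max(0), w2j(*a[0]))
# plate corners from the view
P=[(247,28),(484,55),(236,302)]
print([ (ray(c,u,v,.008)[:2]*1000).round(1) for u,v in P])
F=[(412,90),(378,301)]
f=[ray(c,u,v,.040)[:2]*1000 for u,v in F]; d=f[0]-f[1]; print("fence",f,np.degrees(np.arctan2(d[1],d[0]))-90,[w2j(*q) for q in f])
S_=[(336,110),(391,118)]
f=[ray(c,u,v,.040)[:2]*1000 for u,v in S_]; print("stop",[w2j(*q) for q in f])
E
```

```text
turn [-83.4    0.24  -0.18]  shift in turned axes [  -1.9 -242.7  -20.9]  in old axes [ -1.9 -48.6 238.7]
[-0.2 -4.9 23.9] [-8.34  0.02 -0.02]
[-0.2 -8.3 22.9] [-8.34  0.02 -0.02]
[ -0.2 -11.5  21.5] [-8.34  0.02 -0.02]
[ -0.2 -14.5  19.6] [-8.34  0.02 -0.02]
[ -0.2 -17.2  17.3] [-8.34  0.02 -0.02]
[ -0.2 -19.5  14.6] [-8.34  0.02 -0.02]
[ -0.2 -21.4  11.6] [-8.34  0.02 -0.02]
[ -0.2 -22.9   8.4] [-8.34  0.02 -0.02]
[ -0.2 -23.9   5. ] [-8.34  0.02 -0.02]
[ -0.2 -24.3   1.5] [-8.34  0.02 -0.02]
bar now ((478.669189453125, 15.843025207519531), (58.80480194091797, 128.5934295654297), 13.111388206481934) [278 140] [353 291] [-27.70040499 -21.49801192]
[array([394.9, 146.3]), array([577.8, 170.3]), array([423.5, -84.7])]
fence [array([523.33241498, 127.83389972]), array([545.52783342, -38.18717134])] 7.6147418072296915 [array([30.46257762, 84.11366898]), array([ 31.96735066, -83.37772869])]
stop [array([-21.78889992,  65.04890748]), array([18.67661128, 63.84699838])]
```

Request:
servo_tool --rows '[{"tx":0,"ty":-5,"tz":24,"rx":-8.3,"ry":0,"rz":0,"hand":0.82},{"tx":0,"ty":-8,"tz":23,"rx":-8.3,"ry":0,"rz":0,"hand":0.82},{"tx":0,"ty":-11.5,"tz":21.5,"rx":-8.3,"ry":0,"rz":0,"hand":0.82},{"tx":0,"ty":-14.5,"tz":19.5,"rx":-8.3,"ry":0,"rz":0,"hand":0.82},{"tx":0,"ty":-17,"tz":17.5,"rx":-8.3,"ry":0,"rz":0,"hand":0.82},{"tx":0,"ty":-19.5,"tz":14.5,"rx":-8.3,"ry":0,"rz":0,"hand":0.82},{"tx":0,"ty":-21.5,"tz":11.5,"rx":-8.3,"ry":0,"rz":0,"hand":0.82},{"tx":0,"ty":-23,"tz":8.5,"rx":-8.3,"ry":0,"rz":0,"hand":0.82},{"tx":0,"ty":-24,"tz":5,"rx":-8.3,"ry":0,"rz":0,"hand":0.82},{"tx":0,"ty":-24.5,"tz":1.5,"rx":-8.3,"ry":0,"rz":0,"hand":0.82}]'

```text
clock: 8.45
ee_pos: [0.4842, -0.2305, 0.1492]
orientation: [-0.088, 1.572, 0.09]
contact_force: [0.3, 0.1, -0.1]
opening: 0.822
```

Request:
servo_tool --rows '[{"tx":0,"ty":0,"tz":0,"rx":0,"ry":0,"rz":0,"hand":0.82},{"tx":0,"ty":0,"tz":0,"rx":0,"ry":0,"rz":0,"hand":0.82},{"tx":0,"ty":0,"tz":0,"rx":0,"ry":0,"rz":0,"hand":0.82}]'

```text
clock: 8.75
ee_pos: [0.4846, -0.229, 0.1501]
orientation: [-0.083, 1.571, 0.085]
contact_force: [0.6, -0.7, 0.8]
opening: 0.817
```

```bash
python3 - <<'E'
from h import *
from bench import r
s,c=wristcap(r,"w9")
E
```

```text
wrench [ 0.6 -0.7  0.8] clk 8.75 pos [ 484.6 -229.   150.1] open 0.817
```

View pics/w9.png

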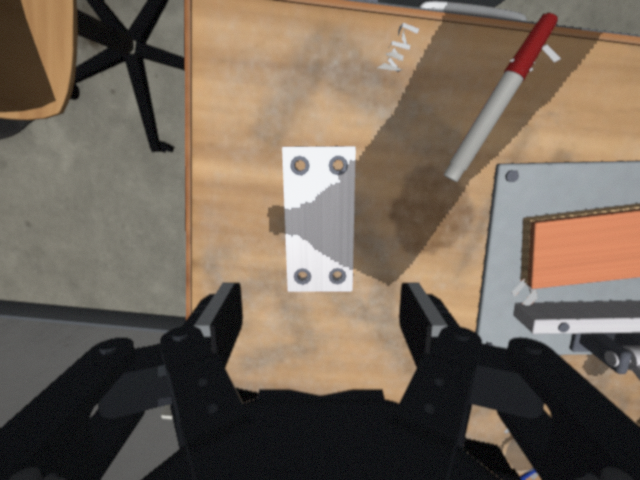

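```bash
python3 - <<'E'
from h import *
s,c=pickle.load(open("w9.pkl","rb"))
hsv=cv2.cvtColor(c["img"],cv2.COLOR_BGR2HSV).astype(int)
H,S,V=hsv[...,0],hsv[...,1],hsv[...,2]
m=np.zeros(H.shape,np.uint8); b=(S<45); m[140:298,270:365]=b[140:298,270:365]*255
m=cv2.morphologyEx(m,cv2.MORPH_CLOSE,np.ones((3,3)));m=cv2.morphologyEx(m,cv2.MORPH_OPEN,np.ones((7,7)))
a=rect(c,m,.008); print(a[:3],a[3].min(0),a[3].max(0))
plan(s,(*a[0],0),a[2])
E
```

```text
((488.600341796875, -229.16226196289062), (61.301483154296875, 130.8695831298828), -83.73834037780762) [282 146] [355 291]
turn [-0.15 -0.11 -0.09]  shift in turned axes [150.1  -0.6   4. ]  in old axes [150.1  -0.8   4.2]
```

Request:
servo_tool --rows '[{"tx":25,"ty":-0.5,"tz":4,"rx":-0.2,"ry":0,"rz":0,"hand":0.8},{"tx":35,"ty":0,"tz":0,"rx":0,"ry":0,"rz":0,"hand":0.8},{"tx":35,"ty":0,"tz":0,"rx":0,"ry":0,"rz":0,"hand":0.8},{"tx":35,"ty":0,"tz":0,"rx":0,"ry":0,"rz":0,"hand":0.8},{"tx":10,"ty":0,"tz":0,"rx":0,"ry":0,"rz":0,"hand":0.78},{"tx":4,"ty":0,"tz":0,"rx":0,"ry":0,"rz":0,"hand":0.78},{"tx":0,"ty":0,"tz":0,"rx":0,"ry":0,"rz":0,"hand":0.78}]'

```text
clock: 9.5
ee_pos: [0.49, -0.23, 0.0078]
orientation: [-0.088, 1.568, 0.087]
contact_force: [-0.6, -0.7, 0.9]
opening: 0.781
```

```bash
python3 - <<'E'
from h import *
from bench import r
s,c=wristcap(r,"w10")
plan(s,(488.6,-229.2,-5.5),-83.7)
E
```

```text
wrench [-0.6 -0.7  0.9] clk 9.5 pos [ 490.  -230.     7.8] open 0.781
turn [0.07 0.05 0.03]  shift in turned axes [13.3  0.9 -1.3]  in old axes [13.3  1.  -1.3]
```

View pics/w10.png

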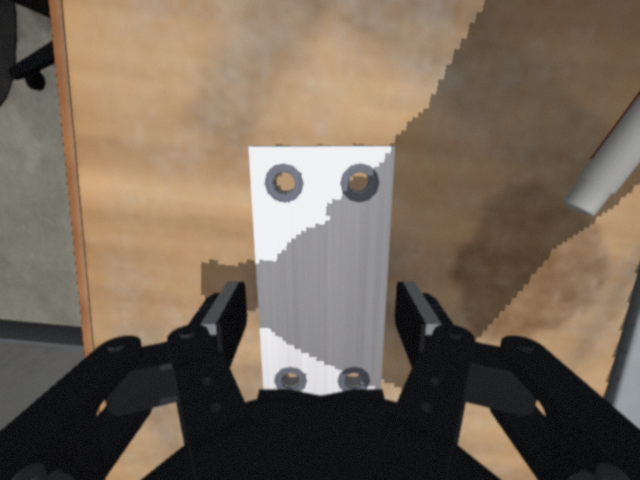

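Request:
servo_tool --rows '[{"tx":7,"ty":0.5,"tz":-1,"rx":0,"ry":0,"rz":0,"hand":0.76},{"tx":5,"ty":0,"tz":0,"rx":0,"ry":0,"rz":0,"hand":0.74},{"tx":0,"ty":0,"tz":0,"rx":0,"ry":0,"rz":0,"hand":0.74}]'

```text
clock: 9.85
ee_pos: [0.4879, -0.2296, -0.0051]
orientation: [-0.087, 1.57, 0.087]
contact_force: [0.4, 0.0, 0.3]
opening: 0.737
```

Request:
servo_tool --rows '[{"tx":0.3,"ty":0,"tz":0,"rx":0,"ry":0,"rz":0,"hand":0.6},{"tx":0,"ty":0,"tz":0,"rx":0,"ry":0,"rz":0,"hand":0.5},{"tx":0,"ty":0,"tz":0,"rx":0,"ry":0,"rz":0,"hand":0.5},{"tx":0,"ty":0,"tz":0,"rx":0,"ry":0,"rz":0,"hand":0.5}]'

```text
clock: 10.25
ee_pos: [0.4883, -0.2299, -0.0043]
orientation: [-0.087, 1.569, 0.087]
contact_force: [-1.0, 0.6, 5.0]
opening: 0.679
```

Request:
servo_tool --rows '[{"tx":-5,"ty":0,"tz":0,"rx":0,"ry":0,"rz":0,"hand":0.5},{"tx":-15,"ty":0,"tz":0,"rx":0,"ry":0,"rz":0,"hand":0.5},{"tx":-25,"ty":0,"tz":0,"rx":0,"ry":0,"rz":0,"hand":0.5},{"tx":-30,"ty":0,"tz":0,"rx":0,"ry":0,"rz":0,"hand":0.5},{"tx":-25,"ty":0,"tz":0,"rx":0,"ry":0,"rz":0,"hand":0.5},{"tx":0,"ty":0,"tz":0,"rx":0,"ry":0,"rz":0,"hand":0.5}]'

```text
clock: 10.85
ee_pos: [0.491, -0.231, 0.0986]
orientation: [-0.09, 1.562, 0.084]
contact_force: [0.7, -0.9, -1.0]
opening: 0.673
```

```bash
python3 - <<'E'
from h import *
from bench import r
s,c=wristcap(r,"w11")
plan(s,(478.5,15.8,97),13.2,10)
E
```

```text
wrench [ 0.7 -0.9 -1. ] clk 10.85 pos [ 491.  -231.    98.6] open 0.673
turn [83.14  0.48 -0.09]  shift in turned axes [   1.6   44.2 -243.1]  in old axes [  0.7 246.7  14.9]
[ 0.1 24.7  1.5] [ 8.31  0.05 -0.01]
[ 0.1 24.6 -2.1] [ 8.31  0.05 -0.01]
[ 0.1 24.1 -5.6] [ 8.31  0.05 -0.01]
[ 0.1 23.  -9.1] [ 8.31  0.05 -0.01]
[  0.1  21.4 -12.3] [ 8.31  0.05 -0.01]
[  0.1  19.4 -15.3] [ 8.31  0.05 -0.01]
[  0.1  17.  -17.9] [ 8.31  0.05 -0.01]
[  0.1  14.3 -20.2] [ 8.31  0.05 -0.01]
[  0.1  11.2 -22. ] [ 8.31  0.05 -0.01]
[  0.1   7.9 -23.4] [ 8.31  0.05 -0.01]
```

View pics/w11.png

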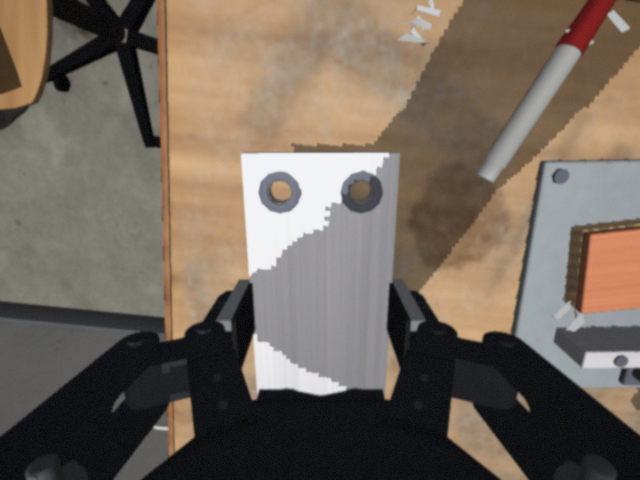

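Request:
servo_tool --rows '[{"tx":0,"ty":24.5,"tz":1.5,"rx":8.3,"ry":0,"rz":0,"hand":0.5},{"tx":0,"ty":24.5,"tz":-2,"rx":8.3,"ry":0,"rz":0,"hand":0.5},{"tx":0,"ty":24,"tz":-5.5,"rx":8.3,"ry":0,"rz":0,"hand":0.5},{"tx":0,"ty":23,"tz":-9,"rx":8.3,"ry":0,"rz":0,"hand":0.5},{"tx":0,"ty":21.5,"tz":-12.5,"rx":8.3,"ry":0,"rz":0,"hand":0.5},{"tx":0,"ty":19.5,"tz":-15.5,"rx":8.3,"ry":0,"rz":0,"hand":0.5},{"tx":0,"ty":17,"tz":-18,"rx":8.3,"ry":0,"rz":0,"hand":0.5},{"tx":0,"ty":14,"tz":-20,"rx":8.3,"ry":0,"rz":0,"hand":0.5},{"tx":0,"ty":11,"tz":-22,"rx":8.3,"ry":0,"rz":0,"hand":0.5},{"tx":0,"ty":8,"tz":-23.5,"rx":8.3,"ry":0,"rz":0,"hand":0.5}]'

```text
clock: 11.9
ee_pos: [0.4735, 0.0176, 0.0929]
orientation: [1.039, 1.311, -1.043]
contact_force: [0.3, -0.2, -2.7]
opening: 0.673
```

Request:
servo_tool --rows '[{"tx":0,"ty":0,"tz":0,"rx":0,"ry":0,"rz":0,"hand":0.5},{"tx":0,"ty":0,"tz":0,"rx":0,"ry":0,"rz":0,"hand":0.5},{"tx":0,"ty":0,"tz":0,"rx":0,"ry":0,"rz":0,"hand":0.5}]'

```text
clock: 12.2
ee_pos: [0.4746, 0.0162, 0.0939]
orientation: [1.034, 1.312, -1.037]
contact_force: [0.4, -0.7, -1.7]
opening: 0.678
```

```bash
python3 - <<'E'
from h import *
from bench import r
s,c=wristcap(r,"w12")
plan(s,(478.5,15.8,26),13.2)
E
```

```text
wrench [ 0.4 -0.7 -1.7] clk 12.2 pos [474.6  16.2  93.9] open 0.678
turn [0.18 0.   0.1 ]  shift in turned axes [67.9  3.7  1.3]  in old axes [67.9  3.9  1.3]
```

View pics/w12.png

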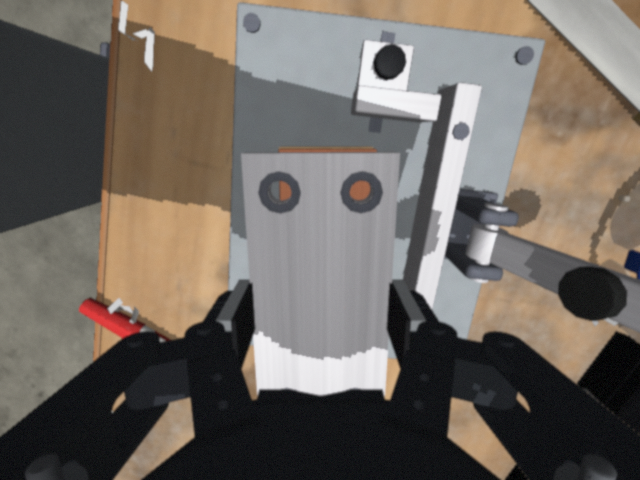

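Request:
servo_tool --rows '[{"tx":10,"ty":3.8,"tz":1,"rx":0.2,"ry":0,"rz":0,"hand":0.5},{"tx":20,"ty":0,"tz":0,"rx":0,"ry":0,"rz":0,"hand":0.5},{"tx":20,"ty":0,"tz":0,"rx":0,"ry":0,"rz":0,"hand":0.5},{"tx":12,"ty":0,"tz":0,"rx":0,"ry":0,"rz":0,"hand":0.5},{"tx":3,"ty":0,"tz":0,"rx":0,"ry":0,"rz":0,"hand":0.5},{"tx":2,"ty":0,"tz":0,"rx":0,"ry":0,"rz":0,"hand":0.5},{"tx":0,"ty":0,"tz":0,"rx":0,"ry":0,"rz":0,"hand":0.5}]'

```text
clock: 12.95
ee_pos: [0.4795, 0.0164, 0.0279]
orientation: [1.039, 1.308, -1.039]
contact_force: [-0.0, 0.5, -1.6]
opening: 0.678
```

Request:
servo_tool --rows '[{"tx":1,"ty":0,"tz":0,"rx":0,"ry":0,"rz":0,"hand":0.5},{"tx":0,"ty":0,"tz":0,"rx":0,"ry":0,"rz":0,"hand":0.5}]'

```text
clock: 13.15
ee_pos: [0.4797, 0.0166, 0.0273]
orientation: [1.039, 1.308, -1.038]
contact_force: [0.9, 0.0, -1.8]
opening: 0.676
```

Request:
servo_tool --rows '[{"tx":1.5,"ty":0,"tz":0,"rx":0,"ry":0,"rz":0,"hand":0.5},{"tx":1.3,"ty":0,"tz":0,"rx":0,"ry":0,"rz":0,"hand":0.5},{"tx":0.7,"ty":0,"tz":0,"rx":0,"ry":0,"rz":0,"hand":0.5},{"tx":0,"ty":0,"tz":0,"rx":0,"ry":0,"rz":0,"hand":0.5}]'

```text
clock: 13.55
ee_pos: [0.4793, 0.0167, 0.0237]
orientation: [1.039, 1.309, -1.038]
contact_force: [-1.2, -0.4, 2.7]
opening: 0.676
```

Contact at the expected height; release and rise for a look.

Request:
servo_tool --rows '[{"tx":0,"ty":0,"tz":0,"rx":0,"ry":0,"rz":0,"hand":0.72},{"tx":0,"ty":0,"tz":0,"rx":0,"ry":0,"rz":0,"hand":0.78},{"tx":-6,"ty":0,"tz":0,"rx":0,"ry":0,"rz":0,"hand":0.8},{"tx":-30,"ty":0,"tz":0,"rx":0,"ry":0,"rz":0,"hand":0.8},{"tx":-40,"ty":0,"tz":0,"rx":0,"ry":0,"rz":0,"hand":0.8},{"tx":-40,"ty":0,"tz":0,"rx":0,"ry":0,"rz":0,"hand":0.8},{"tx":-20,"ty":0,"tz":0,"rx":0,"ry":0,"rz":0,"hand":0.8},{"tx":0,"ty":0,"tz":0,"rx":0,"ry":0,"rz":0,"hand":0.8},{"tx":0,"ty":0,"tz":0,"rx":0,"ry":0,"rz":0,"hand":0.8}]'

```text
clock: 14.45
ee_pos: [0.4793, 0.0167, 0.1596]
orientation: [1.039, 1.308, -1.038]
contact_force: [0.6, -0.1, -0.4]
opening: 0.798
```

```bash
python3 - <<'E'
from h import *
from bench import r
s,c=wristcap(r,"w13")
E
```

```text
wrench [ 0.6 -0.1 -0.4] clk 14.45 pos [479.3  16.7 159.6] open 0.798
```

View pics/w13.png

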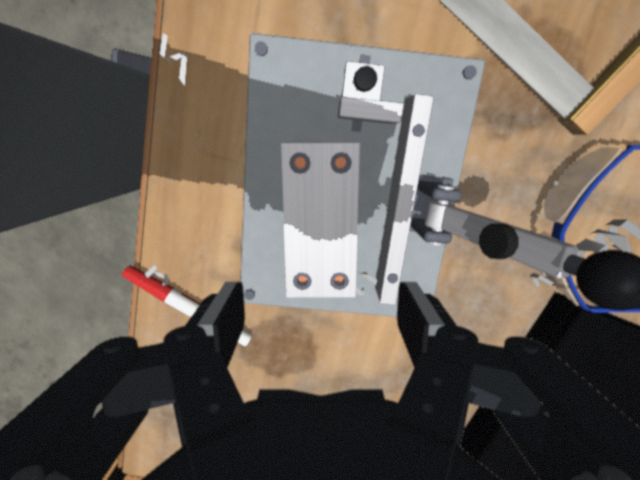

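```bash
python3 - <<'E'
from h import *
s,c=pickle.load(open("w8.pkl","rb"))
im=c["img"]; cv2.imwrite("pics/z1.png",cv2.resize(im[255:310,330:420],None,fx=8,fy=8,interpolation=cv2.INTER_CUBIC))
def P(c,u,v):
    z=c["range_z"][v,u];p=np.array([(u-c["cx"])/c["fx"]*z,-(v-c["cy"])/c["fy"]*z,-z,1]);q=(c["pose"]@p)[:3]*1000;return np.append(w2j(*q[:2]),q[2])
for u,v in((355,275),(362,281),(366,286),(368,273),(372,280),(376,290),(330,220)): print(u,v,P(c,u,v).round(1),c["img"][v,u])
s,c=pickle.load(open("w11.pkl","rb"))
im=c["img"]; cv2.imwrite("pics/z2.png",cv2.resize(im[280:350,520:610],None,fx=8,fy=8,interpolation=cv2.INTER_CUBIC))
for u,v in((560,310),(572,318),(566,305),(578,325)): print(u,v,P(c,u,v).round(1),(w2j(*(ray(c,u,v,.008)[:2]*1000))).round(1))
E
```

```text
355 275 [ 14.3 -74.7   9.2] [183 179 172]
362 281 [ 21.7 -80.    9.2] [180 176 169]
366 286 [ 26.4 -85.4   7.8] [184 182 174]
368 273 [ 26.1 -71.4   9.3] [182 179 173]
372 280 [ 29.7 -75.8  14.3] [194 192 191]
376 290 [ 31.4 -78.7  28.6] [71 70 71]
330 220 [-16.  -20.   27.3] [ 71  97 151]
560 310 [ 13.7 -87.8  13.9] [ 17.2 -83.1]
572 318 [ 24.1 -72.7   8.3] [ 24.3 -72.4]
566 305 [  8.7 -85.2  15.4] [ 12.9 -79.3]
578 325 [ 24.9 -74.1  16.9] [ 30.6 -66.5]
```

View pics/z1.png

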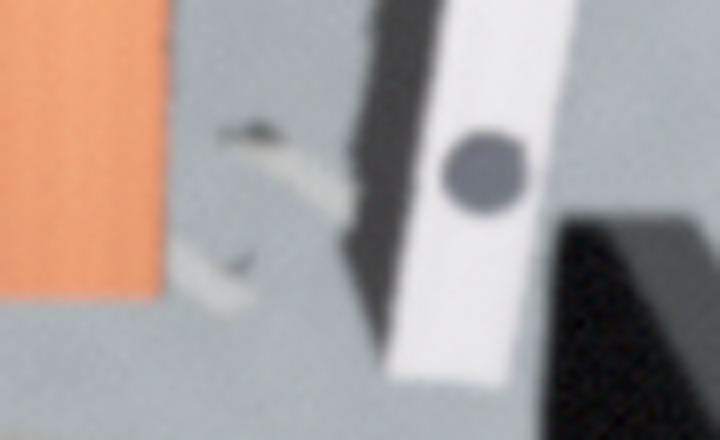

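View pics/z2.png

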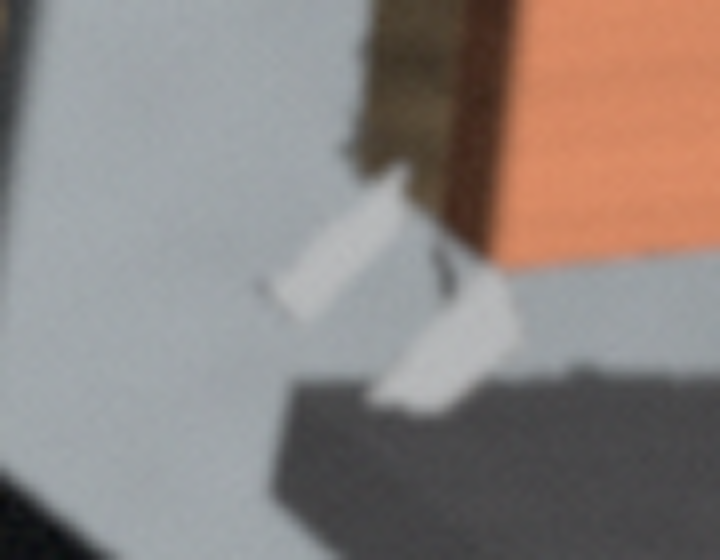

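```bash
python3 - <<'E'
from h import *
from bench import r
c=pickle.load(open("top0.pkl","rb"))
print("pen",w2j(*(ray(c,422,294,.008)[:2]*1000)))
s=r.sense()
p=j2w(-24,-113);print(p)
plan(s,(*p,60),7.1,4)
s2,c=pickle.load(open("w13.pkl","rb"))
for n,u,v in(("a",281,143),("b",360,143),("c",356,297),("d",286,297)): print(n,w2j(*(ray(c,u,v,.036)[:2]*1000)).round(1))
E
```

```text
pen [ -90.56004357 -154.25386481]
[493.65100036 -74.49994442]
turn [ 6.05 -0.01  0.07]  shift in turned axes [98.6  3.8 92.3]  in old axes [98.6 -5.8 92.2]
[24.7 -1.5 23.1] [ 1.51 -0.    0.02]
[24.7 -0.9 23.1] [ 1.51 -0.    0.02]
[24.7 -0.3 23.1] [ 1.51 -0.    0.02]
[24.7  0.4 23.1] [ 1.51 -0.    0.02]
a [-63.5  40.4]
b [-3.3 46.8]
c [ 11.2 -82.7]
d [-49.7 -89.1]
```

Request:
servo_tool --rows '[{"tx":10,"ty":-1.5,"tz":23,"rx":1.5,"ry":0,"rz":0,"hand":0.5},{"tx":20,"ty":-1,"tz":23,"rx":1.5,"ry":0,"rz":0,"hand":0.35},{"tx":30,"ty":-0.5,"tz":23,"rx":1.5,"ry":0,"rz":0,"hand":0.35},{"tx":35,"ty":0.5,"tz":23,"rx":1.5,"ry":0,"rz":0,"hand":0.35},{"tx":25,"ty":0,"tz":0,"rx":0,"ry":0,"rz":0,"hand":0.35},{"tx":20,"ty":0,"tz":0,"rx":0,"ry":0,"rz":0,"hand":0.35},{"tx":4,"ty":0,"tz":0,"rx":0,"ry":0,"rz":0,"hand":0.35},{"tx":0,"ty":0,"tz":0,"rx":0,"ry":0,"rz":0,"hand":0.35},{"tx":0,"ty":0,"tz":0,"rx":0,"ry":0,"rz":0,"hand":0.35}]'

```text
clock: 15.4
ee_pos: [0.4944, -0.0741, 0.0156]
orientation: [1.117, 1.265, -1.116]
contact_force: [-0.1, 0.2, -0.5]
opening: 0.349
```

```bash
python3 - <<'E'
from h import *
from bench import r
s,c=wristcap(r,"w14")
p=s["ee_pos"]*1000; print("jig",w2j(*p[:2]))
plan(s,(*j2w(-24,-100),11),7.1)
plan(s,(*j2w(-24,-78.5),11),7.1)
E
```

```text
wrench [-0.1  0.2 -0.5] clk 15.4 pos [494.4 -74.1  15.6] open 0.349
jig [ -23.24283533 -112.69151633]
turn [ 0.06  0.01 -0.02]  shift in turned axes [  4.6  -0.8 -12.7]  in old axes [  4.6  -0.7 -12.7]
turn [ 0.06  0.01 -0.02]  shift in turned axes [  4.6  -0.8 -34.2]  in old axes [  4.6  -0.7 -34.2]
```

View pics/w14.png

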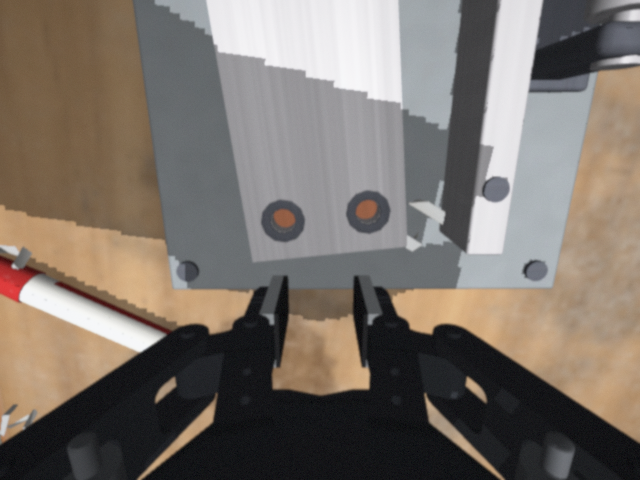

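Request:
servo_tool --rows '[{"tx":2,"ty":-0.5,"tz":-4,"rx":0,"ry":0,"rz":0,"hand":0.35},{"tx":2,"ty":0,"tz":-4,"rx":0,"ry":0,"rz":0,"hand":0.35},{"tx":0,"ty":0,"tz":-4,"rx":0,"ry":0,"rz":0,"hand":0.35},{"tx":0,"ty":0,"tz":-4,"rx":0,"ry":0,"rz":0,"hand":0.35}]'

```text
clock: 15.85
ee_pos: [0.4916, -0.059, 0.0116]
orientation: [1.115, 1.263, -1.118]
contact_force: [1.3, -5.5, 0.5]
opening: 0.352
```

Request:
servo_tool --rows '[{"tx":0,"ty":0,"tz":-3,"rx":0,"ry":0,"rz":0,"hand":0.35},{"tx":0,"ty":0,"tz":-3,"rx":0,"ry":0,"rz":0,"hand":0.35}]'

```text
clock: 16.05
ee_pos: [0.491, -0.0529, 0.0115]
orientation: [1.116, 1.264, -1.118]
contact_force: [-0.6, -5.7, 0.4]
opening: 0.35
```

Request:
servo_tool --rows '[{"tx":0,"ty":0,"tz":-3,"rx":0,"ry":0,"rz":0,"hand":0.35},{"tx":0,"ty":0,"tz":-3,"rx":0,"ry":0,"rz":0,"hand":0.35},{"tx":0,"ty":0,"tz":-2,"rx":0,"ry":0,"rz":0,"hand":0.35}]'

```text
clock: 16.35
ee_pos: [0.49, -0.0449, 0.0115]
orientation: [1.116, 1.264, -1.118]
contact_force: [-0.2, -5.0, 1.2]
opening: 0.353
```

Request:
servo_tool --rows '[{"tx":0,"ty":0,"tz":-1.5,"rx":0,"ry":0,"rz":0,"hand":0.35},{"tx":0,"ty":0,"tz":0,"rx":0,"ry":0,"rz":0,"hand":0.35}]'

```text
clock: 16.55
ee_pos: [0.4898, -0.0432, 0.0115]
orientation: [1.116, 1.265, -1.117]
contact_force: [-1.7, -4.2, 2.1]
opening: 0.355
```

```bash
python3 - <<'E'
from h import *
from bench import r
s,c=wristcap(r,"w15")
p=s["ee_pos"]*1000; print("jig",w2j(*p[:2]))
E
```

```text
wrench [-1.7 -4.2  2.1] clk 16.55 pos [489.8 -43.2  11.5] open 0.355
jig [-23.98813731 -81.45926167]
```

View pics/w15.png

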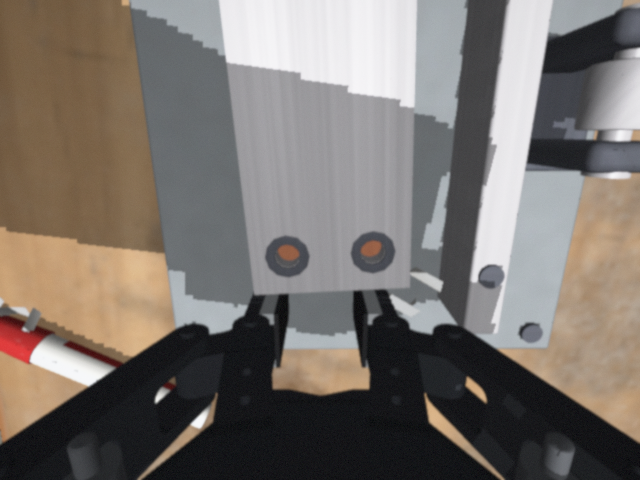

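```bash
python3 - <<'E'
from h import *
s,c=pickle.load(open("w15.pkl","rb"))
for n,u,v,z in(("c-",252,293,.036),("c+",411,288,.036),("chip",425,270,.012),("chip",441,293,.008),("chip",415,278,.01),("chip",410,315,.008),("fence end",459,333,.008),("fence top",496,333,.04)): print(n,w2j(*(ray(c,u,v,z)[:2]*1000)).round(1))
E
```

```text
c- [-50.3 -68.9]
c+ [ 11.1 -66.7]
chip [ 23.9 -69.3]
chip [ 33.9 -82.9]
chip [ 20.2 -74.2]
chip [ 20.  -94.7]
fence end [  45.1 -104.7]
fence top [ 44.4 -83.9]
```

Request:
servo_tool --rows '[{"tx":0,"ty":0,"tz":-1,"rx":0,"ry":0,"rz":0,"hand":0.35},{"tx":0,"ty":0,"tz":-1,"rx":0,"ry":0,"rz":0,"hand":0.35}]'

```text
clock: 16.8
ee_pos: [0.4896, -0.0419, 0.0115]
orientation: [1.116, 1.264, -1.118]
contact_force: [0.2, -7.7, 2.2]
opening: 0.35
```

Request:
servo_tool --rows '[{"tx":0,"ty":0,"tz":6,"rx":0,"ry":0,"rz":0,"hand":0.35},{"tx":-30,"ty":0,"tz":4,"rx":0,"ry":0,"rz":0,"hand":0.4},{"tx":-40,"ty":0,"tz":0,"rx":0,"ry":0,"rz":0,"hand":0.9},{"tx":-30,"ty":0,"tz":0,"rx":0,"ry":0,"rz":0,"hand":0.9},{"tx":0,"ty":0,"tz":0,"rx":0,"ry":0,"rz":0,"hand":0.9}]'

```text
clock: 17.3
ee_pos: [0.4942, -0.0504, 0.1157]
orientation: [1.122, 1.26, -1.109]
contact_force: [0.6, -1.0, 0.5]
opening: 0.888
```

```bash
python3 - <<'E'
from h import *
from bench import r
s,c=wristcap(r,"w16")
plan(s,(*j2w(-75,0),80),97.1,10)
E
```

```text
wrench [ 0.6 -1.   0.5] clk 17.3 pos [494.2 -50.4 115.7] open 0.888
turn [-89.94   0.39  -0.45]  shift in turned axes [ 35.7  89.2 -54.5]  in old axes [ 35.2 -54.8 -89.2]
[ 3.5 -5.5 -8.9] [-8.99  0.04 -0.04]
[ 3.5 -4.  -9.7] [-8.99  0.04 -0.04]
[  3.5  -2.4 -10.2] [-8.99  0.04 -0.04]
[  3.5  -0.8 -10.4] [-8.99  0.04 -0.04]
[  3.6   0.8 -10.4] [-8.99  0.04 -0.04]
[  3.6   2.4 -10.2] [-8.99  0.04 -0.04]
[ 3.6  4.  -9.7] [-8.99  0.04 -0.04]
[ 3.6  5.5 -8.9] [-8.99  0.04 -0.04]
[ 3.6  6.8 -7.9] [-8.99  0.04 -0.04]
[ 3.6  8.  -6.8] [-8.99  0.04 -0.04]
```

View pics/w16.png

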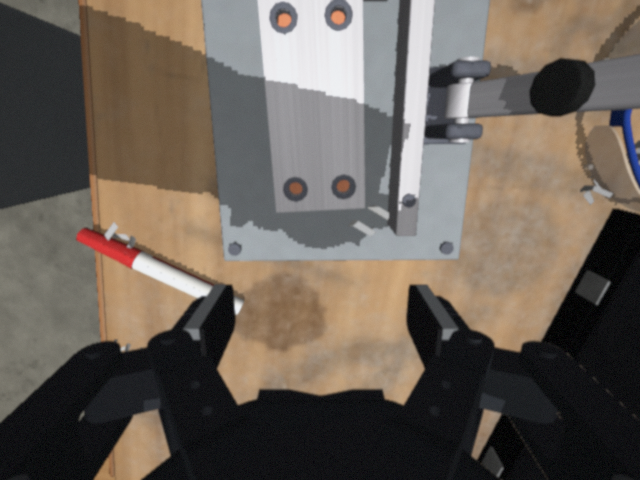

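Request:
servo_tool --rows '[{"tx":0,"ty":-5.5,"tz":-9,"rx":-8.5,"ry":0,"rz":0,"hand":0.9},{"tx":0,"ty":-4,"tz":-9.5,"rx":-8.5,"ry":0,"rz":0,"hand":0.9},{"tx":0,"ty":-2.5,"tz":-10,"rx":-8.5,"ry":0,"rz":0,"hand":0.9},{"tx":0,"ty":-1,"tz":-10.5,"rx":-8.5,"ry":0,"rz":0,"hand":0.9},{"tx":0,"ty":1,"tz":-10.5,"rx":-8.5,"ry":0,"rz":0,"hand":0.9},{"tx":0,"ty":2.5,"tz":-10,"rx":-8.5,"ry":0,"rz":0,"hand":0.9},{"tx":5,"ty":4,"tz":-9.5,"rx":-8.5,"ry":0,"rz":0,"hand":0.9},{"tx":10,"ty":5.5,"tz":-9,"rx":-8.5,"ry":0,"rz":0,"hand":0.9},{"tx":10,"ty":7,"tz":-8,"rx":-8.5,"ry":0,"rz":0,"hand":0.9},{"tx":10,"ty":8,"tz":-7,"rx":-8.5,"ry":0,"rz":0,"hand":0.9}]'

```text
clock: 18.35
ee_pos: [0.4269, 0.0342, 0.0745]
orientation: [-0.033, 1.574, 0.036]
contact_force: [0.1, 0.5, -1.1]
opening: 0.899
```

Request:
servo_tool --rows '[{"tx":0,"ty":0,"tz":0,"rx":-5,"ry":0,"rz":0,"hand":0.9},{"tx":0,"ty":0,"tz":0,"rx":0,"ry":0,"rz":0,"hand":0.9},{"tx":0,"ty":0,"tz":0,"rx":0,"ry":0,"rz":0,"hand":0.9}]'

```text
clock: 18.65
ee_pos: [0.428, 0.0335, 0.0755]
orientation: [-0.096, 1.57, 0.097]
contact_force: [0.0, -0.7, -0.0]
opening: 0.902
```

```bash
python3 - <<'E'
from h import *
from bench import r
s,c=wristcap(r,"w17")
plan(s,(*j2w(-75,0),3),97.1)
R=c["range_z"]
def pt(u,v):
    z=R[v,u];p=np.array([(u-c["cx"])/c["fx"]*z,-(v-c["cy"])/c["fy"]*z,-z,1]);return (c["hand_eye"]@p)[:3]*1000
for v in range(276,300,3): print(v,[ pt(u,v).round(0).tolist() for u in (215,222,229,236)])
c=r.capture("top");cv2.imwrite("pics/t2.png",c["img"][180:330,260:520].repeat(3,0).repeat(3,1))
E
```

```text
wrench [ 0.  -0.7 -0. ] clk 18.65 pos [428.   33.5  75.5] open 0.902
turn [-0.05 -0.1  -0.05]  shift in turned axes [72.5 -2.3  0.8]  in old axes [72.5 -2.4  1. ]
276 [[67.0, -71.0, 21.0], [67.0, -66.0, 21.0], [68.0, -62.0, 22.0], [67.0, -57.0, 21.0]]
279 [[67.0, -71.0, 24.0], [68.0, -66.0, 24.0], [67.0, -61.0, 24.0], [68.0, -57.0, 24.0]]
282 [[65.0, -71.0, 25.0], [65.0, -66.0, 25.0], [64.0, -61.0, 25.0], [64.0, -56.0, 24.0]]
285 [[-15.0, -43.0, -11.0], [-14.0, -41.0, -10.0], [-14.0, -38.0, -10.0], [58.0, -55.0, 24.0]]
288 [[-18.0, -43.0, -11.0], [-17.0, -40.0, -11.0], [-14.0, -38.0, -9.0], [56.0, -54.0, 25.0]]
291 [[-21.0, -42.0, -11.0], [-21.0, -39.0, -11.0], [-15.0, -38.0, -8.0], [51.0, -53.0, 24.0]]
294 [[-24.0, -41.0, -11.0], [-24.0, -38.0, -11.0], [-14.0, -38.0, -6.0], [46.0, -52.0, 24.0]]
297 [[-25.0, -40.0, -10.0], [-23.0, -38.0, -10.0], [-16.0, -38.0, -6.0], [44.0, -51.0, 25.0]]
```

View pics/t2.png

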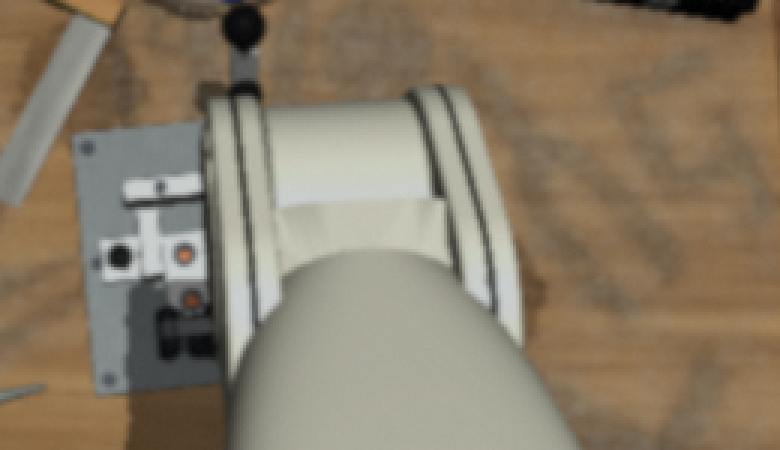

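View pics/w17.png

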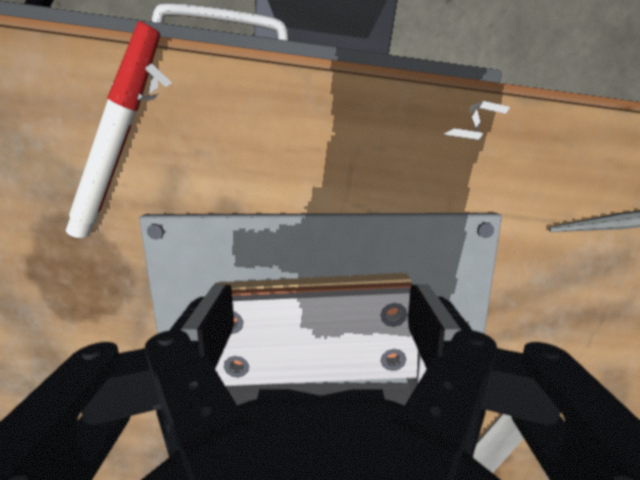

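```bash
python3 - <<'E'
from h import *
s,c=pickle.load(open("w17.pkl","rb"))
for u,v,z in((231,285,.02),(410,275,.02),(231,296,.036),(410,289,.036)): print(w2j(*(ray(c,u,v,z)[:2]*1000)).round(1))
E
```

```text
[-53.5 -54.7]
[-60.3  60. ]
[-53.8 -50.6]
[-58.3  56. ]
```

Request:
servo_tool --rows '[{"tx":15,"ty":-2,"tz":-4,"rx":0,"ry":0,"rz":0,"hand":0.9},{"tx":25,"ty":0,"tz":0,"rx":0,"ry":0,"rz":0,"hand":0.9},{"tx":25,"ty":0,"tz":0,"rx":0,"ry":0,"rz":0,"hand":0.9},{"tx":9,"ty":0,"tz":0,"rx":0,"ry":0,"rz":0,"hand":0.9},{"tx":0,"ty":0,"tz":0,"rx":0,"ry":0,"rz":0,"hand":0.9},{"tx":0,"ty":0,"tz":0,"rx":0,"ry":0,"rz":0,"hand":0.9}]'

```text
clock: 19.35
ee_pos: [0.4254, 0.0308, 0.0028]
orientation: [-0.097, 1.568, 0.098]
contact_force: [-0.2, -0.1, 0.6]
opening: 0.901
```

```bash
python3 - <<'E'
from h import *
from bench import r
s,c=wristcap(r,"w18")
print(w2j(*s["ee_pos"][:2]*1000)); plan(s,(*j2w(-41,0),-1),97.1)
E
```

```text
wrench [-0.2 -0.1  0.6] clk 19.35 pos [425.4  30.8   2.8] open 0.901
[-7.86645002e+01 -7.36105484e-02]
turn [ 0.02  0.04 -0.  ]  shift in turned axes [ 3.8  0.1 37.7]  in old axes [ 3.9  0.1 37.7]
```

View pics/w18.png

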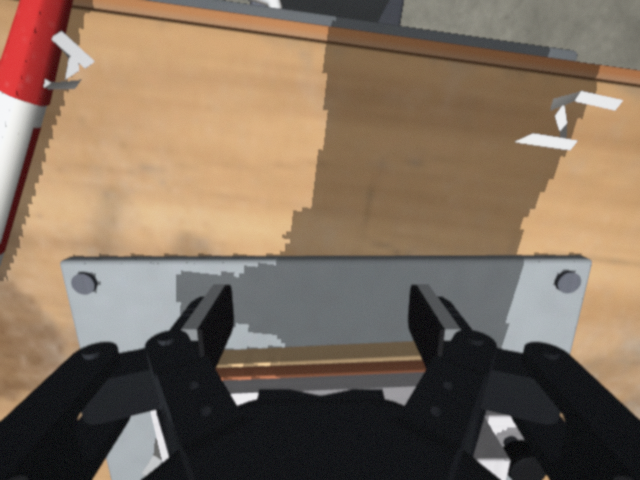

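Request:
servo_tool --rows '[{"tx":2.5,"ty":0,"tz":5,"rx":0,"ry":0,"rz":0,"hand":0.9},{"tx":0,"ty":0,"tz":5,"rx":0,"ry":0,"rz":0,"hand":0.9},{"tx":0,"ty":0,"tz":4,"rx":0,"ry":0,"rz":0,"hand":0.9},{"tx":0,"ty":0,"tz":4,"rx":0,"ry":0,"rz":0,"hand":0.9},{"tx":0,"ty":0,"tz":4,"rx":0,"ry":0,"rz":0,"hand":0.9}]'

```text
clock: 19.9
ee_pos: [0.443, 0.0336, -0.0006]
orientation: [-0.098, 1.576, 0.099]
contact_force: [-10.3, -0.3, 8.9]
opening: 0.9
```

Request:
servo_tool --rows '[{"tx":0,"ty":0,"tz":4,"rx":0,"ry":0,"rz":0,"hand":0.9},{"tx":0,"ty":0,"tz":4,"rx":0,"ry":0,"rz":0,"hand":0.9}]'

```text
clock: 20.1
ee_pos: [0.4501, 0.0341, -0.0008]
orientation: [-0.098, 1.578, 0.098]
contact_force: [-10.7, -0.5, 8.0]
opening: 0.899
```

Request:
servo_tool --rows '[{"tx":-3,"ty":0,"tz":1,"rx":0,"ry":0,"rz":0,"hand":0.9},{"tx":0,"ty":0,"tz":2,"rx":0,"ry":0,"rz":0,"hand":0.9}]'

```text
clock: 20.3
ee_pos: [0.4566, 0.0348, 0.0025]
orientation: [-0.098, 1.571, 0.098]
contact_force: [-3.2, 0.1, -0.1]
opening: 0.898
```

```bash
python3 - <<'E'
from h import *
from bench import r
s,c=wristcap(r,"w19")
print(w2j(*s["ee_pos"][:2]*1000)); plan(s,(*j2w(-41,0),2),97.1)
E
```

```text
wrench [-3.2  0.1 -0.1] clk 20.3 pos [456.6  34.8   2.5] open 0.898
[-4.72622889e+01  3.67128709e-02]
turn [ 0.04 -0.13  0.  ]  shift in turned axes [ 0.5 -0.   6.3]  in old axes [ 0.5 -0.   6.3]
```

View pics/w19.png

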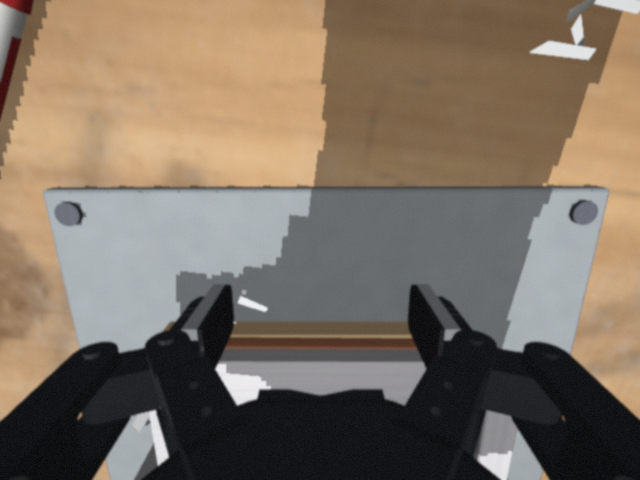

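Request:
servo_tool --rows '[{"tx":0,"ty":0,"tz":2,"rx":0,"ry":0,"rz":0,"hand":0.9},{"tx":0,"ty":0,"tz":1.5,"rx":0,"ry":0,"rz":0,"hand":0.9},{"tx":0,"ty":0,"tz":1,"rx":0,"ry":0,"rz":0,"hand":0.9}]'

```text
clock: 20.65
ee_pos: [0.461, 0.0353, 0.0026]
orientation: [-0.098, 1.571, 0.098]
contact_force: [-4.6, -1.1, 1.4]
opening: 0.901
```

Request:
servo_tool --rows '[{"tx":0,"ty":0,"tz":1,"rx":0,"ry":0,"rz":0,"hand":0.9},{"tx":0,"ty":0,"tz":1,"rx":0,"ry":0,"rz":0,"hand":0.9}]'

```text
clock: 20.85
ee_pos: [0.463, 0.0355, 0.0025]
orientation: [-0.098, 1.571, 0.098]
contact_force: [-6.6, -1.1, 3.3]
opening: 0.898
```

Request:
servo_tool --rows '[{"tx":0,"ty":0,"tz":1,"rx":0,"ry":0,"rz":0,"hand":0.9},{"tx":0,"ty":0,"tz":0,"rx":0,"ry":0,"rz":0,"hand":0.9}]'

```text
clock: 21.05
ee_pos: [0.463, 0.0355, 0.0025]
orientation: [-0.098, 1.573, 0.098]
contact_force: [-7.7, -1.4, 3.6]
opening: 0.9
```

Request:
servo_tool --rows '[{"tx":0,"ty":0,"tz":1,"rx":0,"ry":0,"rz":0,"hand":0.9},{"tx":0,"ty":0,"tz":0,"rx":0,"ry":0,"rz":0,"hand":0.9}]'

```text
clock: 21.25
ee_pos: [0.463, 0.0355, 0.0025]
orientation: [-0.098, 1.574, 0.097]
contact_force: [-10.0, -2.5, 6.3]
opening: 0.902
```

Request:
servo_tool --rows '[{"tx":0,"ty":0,"tz":2,"rx":0,"ry":0,"rz":0,"hand":0.9},{"tx":0,"ty":0,"tz":1,"rx":0,"ry":0,"rz":0,"hand":0.9},{"tx":0,"ty":0,"tz":0,"rx":0,"ry":0,"rz":0,"hand":0.9}]'

```text
clock: 21.55
ee_pos: [0.463, 0.0355, 0.0022]
orientation: [-0.099, 1.58, 0.097]
contact_force: [-15.0, -2.6, 12.3]
opening: 0.902
```

```bash
python3 - <<'E'
from h import *
from bench import r
s,c=wristcap(r,"w20")
print(w2j(*s["ee_pos"][:2]*1000)); plan(s,(*j2w(-41,0),2),97.1)
c=r.capture("scene");cv2.imwrite("pics/s2.png",cv2.resize(c["img"][200:360,220:430],None,fx=3.5,fy=3.5,interpolation=cv2.INTER_CUBIC))
E
```

```text
wrench [-15.   -2.6  12.3] clk 21.55 pos [463.   35.5   2.2] open 0.902
[-40.83777297  -0.07773237]
turn [ 0.02 -0.65  0.02]  shift in turned axes [ 0.2  0.1 -0.2]  in old axes [ 0.2  0.1 -0.2]
```

View pics/w20.png

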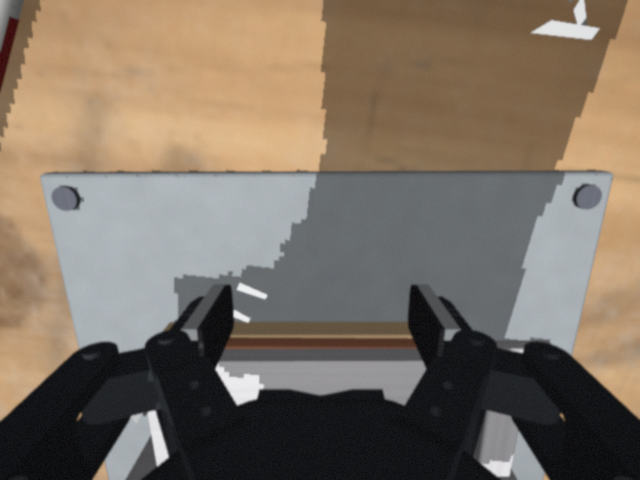

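View pics/s2.png

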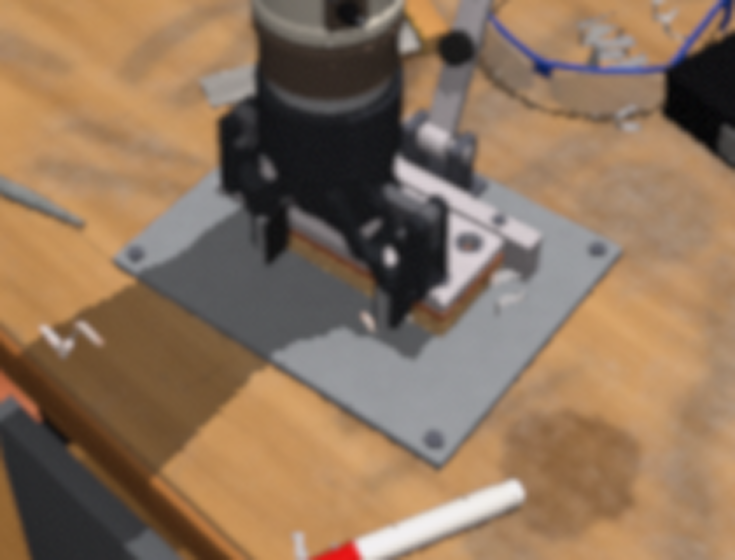

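Request:
servo_tool --rows '[{"tx":-2,"ty":0,"tz":-12,"rx":0,"ry":0,"rz":0,"hand":0.9},{"tx":-25,"ty":0,"tz":-6,"rx":0,"ry":0,"rz":0,"hand":0.9},{"tx":-40,"ty":0,"tz":0,"rx":0,"ry":0,"rz":0,"hand":0.5},{"tx":-20,"ty":0,"tz":0,"rx":0,"ry":0,"rz":0,"hand":0},{"tx":0,"ty":0,"tz":0,"rx":0,"ry":0,"rz":0,"hand":0}]'

```text
clock: 22.15
ee_pos: [0.4563, 0.0345, 0.094]
orientation: [-0.098, 1.556, 0.098]
contact_force: [0.2, 1.1, 0.3]
opening: 0.395
```

```bash
python3 - <<'E'
from h import *
from bench import r
s,c=wristcap(r,"w21")
plan(s,(*j2w(-11,-93),80),7.1,10)
E
```

```text
wrench [0.2 1.1 0.3] clk 22.15 pos [456.3  34.5  94. ] open 0.395
turn [-89.95   0.54   0.58]  shift in turned axes [ 14.  -36.5 -92.8]  in old axes [ 14.5 -92.8  36.3]
[ 1.4 -9.3  3.6] [-9.    0.05  0.06]
[ 1.4 -9.7  2.1] [-9.    0.05  0.06]
[  1.4 -10.    0.6] [-9.    0.05  0.06]
[ 1.4 -9.9 -1. ] [-9.    0.05  0.06]
[ 1.4 -9.7 -2.5] [-9.    0.05  0.06]
[ 1.4 -9.1 -4. ] [-9.    0.05  0.06]
[ 1.4 -8.4 -5.4] [-9.    0.05  0.06]
[ 1.4 -7.5 -6.6] [-9.    0.05  0.06]
[ 1.4 -6.3 -7.7] [-9.    0.05  0.06]
[ 1.4 -5.1 -8.6] [-9.    0.05  0.06]
```

View pics/w21.png

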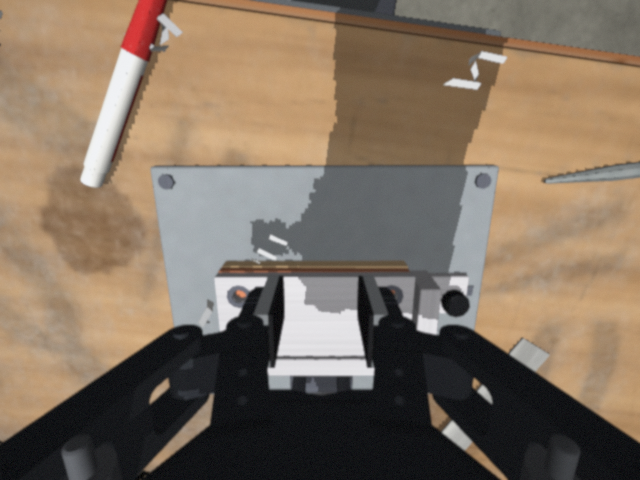

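```bash
python3 - <<'E'
from h import *
from bench import r
s=r.sense()
R0=Ro.from_rotvec(s["orientation"]).as_matrix(); d=np.append(j2w(-11,-93),80)-s["ee_pos"]*1000
q=Ro.from_matrix(R0)
for i in range(11):
    print((q.as_matrix().T@d/11).round(1)); q=q*Ro.from_rotvec([np.radians(90.05/11),0,0])
E
```

```text
[ 1.1 -8.4  3.5]
[ 1.1 -7.9  4.6]
[ 1.1 -7.1  5.7]
[ 1.1 -6.2  6.7]
[ 1.1 -5.2  7.5]
[ 1.1 -4.1  8.1]
[ 1.1 -2.9  8.7]
[ 1.1 -1.7  9. ]
[ 1.1 -0.4  9.1]
[1.1 0.9 9.1]
[1.1 2.2 8.9]
```

Request:
servo_tool --rows '[{"tx":0,"ty":-8.5,"tz":3.5,"rx":8.2,"ry":0,"rz":0,"hand":0},{"tx":0,"ty":-8,"tz":4.5,"rx":8.2,"ry":0,"rz":0,"hand":0},{"tx":0,"ty":-7,"tz":5.5,"rx":8.2,"ry":0,"rz":0,"hand":0},{"tx":0,"ty":-6,"tz":6.5,"rx":8.2,"ry":0,"rz":0,"hand":0},{"tx":0,"ty":-5,"tz":7.5,"rx":8.2,"ry":0,"rz":0,"hand":0},{"tx":0,"ty":-4,"tz":8,"rx":8.2,"ry":0,"rz":0,"hand":0},{"tx":0,"ty":-3,"tz":8.5,"rx":8.2,"ry":0,"rz":0,"hand":0},{"tx":0,"ty":-1.5,"tz":9,"rx":8.2,"ry":0,"rz":0,"hand":0},{"tx":5,"ty":-0.5,"tz":9,"rx":8.2,"ry":0,"rz":0,"hand":0},{"tx":10,"ty":1,"tz":9,"rx":8.2,"ry":0,"rz":0,"hand":0}]'

```text
clock: 23.2
ee_pos: [0.4965, -0.045, 0.0741]
orientation: [1.017, 1.319, -1.016]
contact_force: [0.1, -0.1, 0.6]
opening: 0.002
```

Request:
servo_tool --rows '[{"tx":0,"ty":2,"tz":9,"rx":8.1,"ry":0,"rz":0,"hand":0},{"tx":0,"ty":0,"tz":0,"rx":0,"ry":0,"rz":0,"hand":0},{"tx":0,"ty":0,"tz":0,"rx":0,"ry":0,"rz":0,"hand":0}]'

```text
clock: 23.5
ee_pos: [0.4996, -0.0527, 0.074]
orientation: [1.116, 1.267, -1.117]
contact_force: [0.1, 0.7, -0.7]
opening: 0.002
```

```bash
python3 - <<'E'
from h import *
from bench import r
s,c=wristcap(r,"w22")
plan(s,(*j2w(-11,-93),12),7.1)
E
```

```text
wrench [ 0.1  0.7 -0.7] clk 23.5 pos [499.6 -52.7  74. ] open 0.002
turn [ 0.09 -0.02  0.04]  shift in turned axes [62.   4.4  0.9]  in old axes [62.   4.5  1. ]
```

View pics/w22.png

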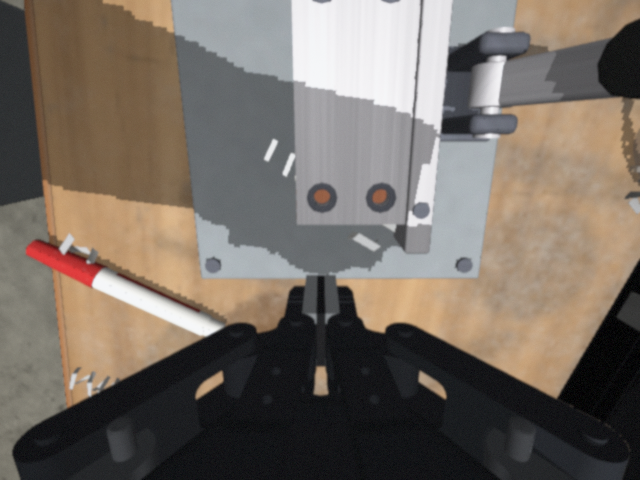

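Request:
servo_tool --rows '[{"tx":15,"ty":4.5,"tz":1,"rx":0,"ry":0,"rz":0,"hand":0},{"tx":25,"ty":0,"tz":0,"rx":0,"ry":0,"rz":0,"hand":0},{"tx":17,"ty":0,"tz":0,"rx":0,"ry":0,"rz":0,"hand":0},{"tx":5,"ty":0,"tz":0,"rx":0,"ry":0,"rz":0,"hand":0},{"tx":0,"ty":0,"tz":-3,"rx":0,"ry":0,"rz":0,"hand":0},{"tx":0,"ty":0,"tz":-3,"rx":0,"ry":0,"rz":0,"hand":0}]'

```text
clock: 24.15
ee_pos: [0.5042, -0.0469, 0.0136]
orientation: [1.118, 1.264, -1.117]
contact_force: [0.0, 0.0, 0.4]
opening: 0.003
```

Request:
servo_tool --rows '[{"tx":0,"ty":0,"tz":-3,"rx":0,"ry":0,"rz":0,"hand":0},{"tx":0,"ty":0,"tz":-2,"rx":0,"ry":0,"rz":0,"hand":0}]'

```text
clock: 24.35
ee_pos: [0.5037, -0.0419, 0.0138]
orientation: [1.118, 1.264, -1.116]
contact_force: [-0.2, -1.2, -0.8]
opening: 0.0
```

```bash
python3 - <<'E'
from h import *
from bench import r
s=r.sense();print(w2j(*s["ee_pos"][:2]*1000),s["contact_force"])
E
```

```text
[-10.00524362 -81.89609276] [-0.24057584 -1.16648082 -0.83293785]
```

Request:
servo_tool --rows '[{"tx":0,"ty":0,"tz":-1.5,"rx":0,"ry":0,"rz":0,"hand":0},{"tx":0,"ty":0,"tz":-1,"rx":0,"ry":0,"rz":0,"hand":0}]'

```text
clock: 24.55
ee_pos: [0.5033, -0.0407, 0.0135]
orientation: [1.117, 1.262, -1.119]
contact_force: [0.2, -6.0, 2.6]
opening: 0.001
```

Request:
servo_tool --rows '[{"tx":0,"ty":0,"tz":-1,"rx":0,"ry":0,"rz":0,"hand":0},{"tx":0,"ty":0,"tz":-0.5,"rx":0,"ry":0,"rz":0,"hand":0}]'

```text
clock: 24.75
ee_pos: [0.5033, -0.0404, 0.0135]
orientation: [1.116, 1.26, -1.12]
contact_force: [-0.3, -6.7, 3.1]
opening: 0.001
```

Request:
servo_tool --rows '[{"tx":0,"ty":0,"tz":-1,"rx":0,"ry":0,"rz":0,"hand":0},{"tx":0,"ty":0,"tz":0,"rx":0,"ry":0,"rz":0,"hand":0}]'

```text
clock: 24.95
ee_pos: [0.5031, -0.0394, 0.0135]
orientation: [1.117, 1.26, -1.12]
contact_force: [0.4, -6.9, 1.8]
opening: -0.004
```

Request:
servo_tool --rows '[{"tx":0,"ty":0,"tz":-1,"rx":0,"ry":0,"rz":0,"hand":0},{"tx":0,"ty":0,"tz":0,"rx":0,"ry":0,"rz":0,"hand":0}]'

```text
clock: 25.15
ee_pos: [0.503, -0.0384, 0.0135]
orientation: [1.117, 1.26, -1.12]
contact_force: [0.5, -6.8, 3.5]
opening: -0.0
```

Request:
servo_tool --rows '[{"tx":0,"ty":0,"tz":-1,"rx":0,"ry":0,"rz":0,"hand":0},{"tx":0,"ty":0,"tz":0,"rx":0,"ry":0,"rz":0,"hand":0}]'

```text
clock: 25.35
ee_pos: [0.5029, -0.0376, 0.0135]
orientation: [1.117, 1.259, -1.121]
contact_force: [0.0, -8.0, 2.6]
opening: -0.001
```

```bash
python3 - <<'E'
from h import *
from bench import r
s,c=wristcap(r,"w23");print(w2j(*s["ee_pos"][:2]*1000),s["contact_force"])
c=r.capture("top");cv2.imwrite("pics/t3.png",c["img"][180:330,260:520].repeat(3,0).repeat(3,1))
E
```

```text
wrench [ 0.  -8.   2.6] clk 25.35 pos [502.9 -37.6  13.5] open -0.001
[-10.25225108 -77.54653423] [ 1.35271899e-03 -7.97121350e+00  2.55690443e+00]
```

View pics/w23.png

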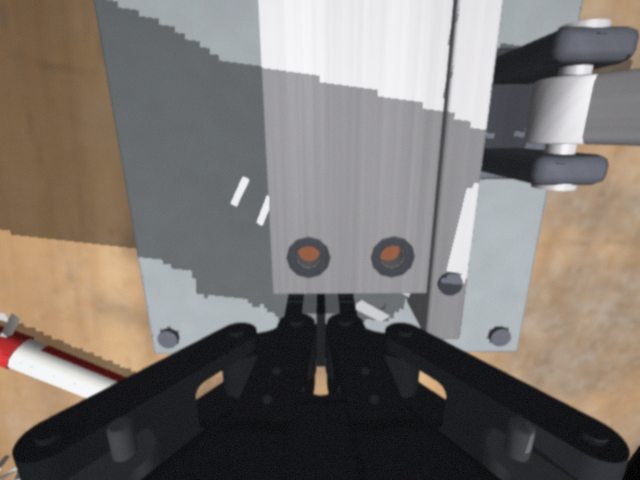

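View pics/t3.png

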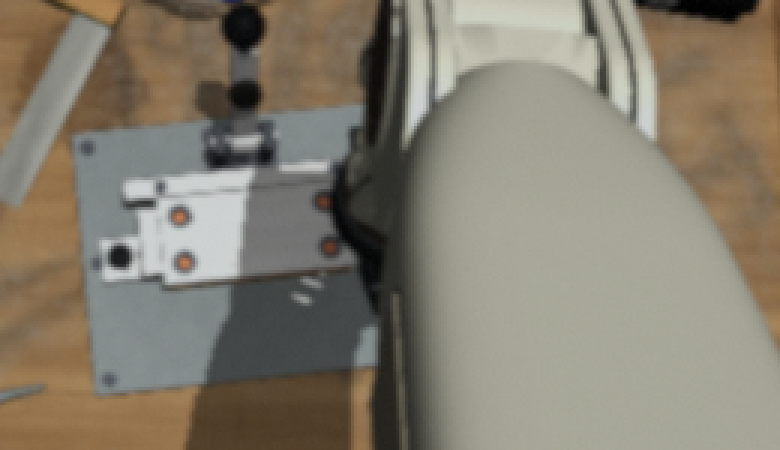

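Request:
servo_tool --rows '[{"tx":0,"ty":0,"tz":-1,"rx":0,"ry":0,"rz":0,"hand":0},{"tx":0,"ty":0,"tz":0,"rx":0,"ry":0,"rz":0,"hand":0}]'

```text
clock: 25.65
ee_pos: [0.5029, -0.0373, 0.0135]
orientation: [1.116, 1.258, -1.122]
contact_force: [0.3, -9.2, 3.6]
opening: 0.002
```

Request:
servo_tool --rows '[{"tx":0,"ty":0,"tz":-1,"rx":0,"ry":0,"rz":0,"hand":0},{"tx":0,"ty":0,"tz":0,"rx":0,"ry":0,"rz":0,"hand":0}]'

```text
clock: 25.85
ee_pos: [0.5029, -0.0373, 0.0136]
orientation: [1.115, 1.256, -1.123]
contact_force: [-0.1, -12.1, 0.9]
opening: 0.001
```

Request:
servo_tool --rows '[{"tx":0,"ty":0,"tz":-1,"rx":0,"ry":0,"rz":0,"hand":0},{"tx":0,"ty":0,"tz":0,"rx":0,"ry":0,"rz":0,"hand":0}]'

```text
clock: 26.05
ee_pos: [0.5029, -0.0373, 0.0136]
orientation: [1.114, 1.254, -1.125]
contact_force: [0.2, -14.6, 1.8]
opening: 0.004
```

```bash
python3 - <<'E'
from h import *
from bench import r
s,c=wristcap(r,"w24")
R=Ro.from_rotvec(s["orientation"]).as_matrix(); a=np.radians(JA)
x=R[:,0]; print("tool x in jig",x@[np.cos(a),np.sin(a),0],x@[-np.sin(a),np.cos(a),0],x[2], w2j(*s["ee_pos"][:2]*1000))
E
python3 - <<'E'
import sys; sys.path.insert(0,'.')
from h import *
s,c=pickle.load(open("w24.pkl","rb"))
cv2.imwrite("pics/z3.png",cv2.resize(c["img"][200:340,230:450],None,fx=3.5,fy=3.5,interpolation=cv2.INTER_CUBIC))
E
```

```text
wrench [  0.2 -14.6   1.8] clk 26.05 pos [502.9 -37.3  13.6] open 0.004
tool x in jig 0.000979877406496658 -0.010594419843117537 -0.9999433974523038 [-10.25012569 -77.19944938]
```

View pics/z3.png

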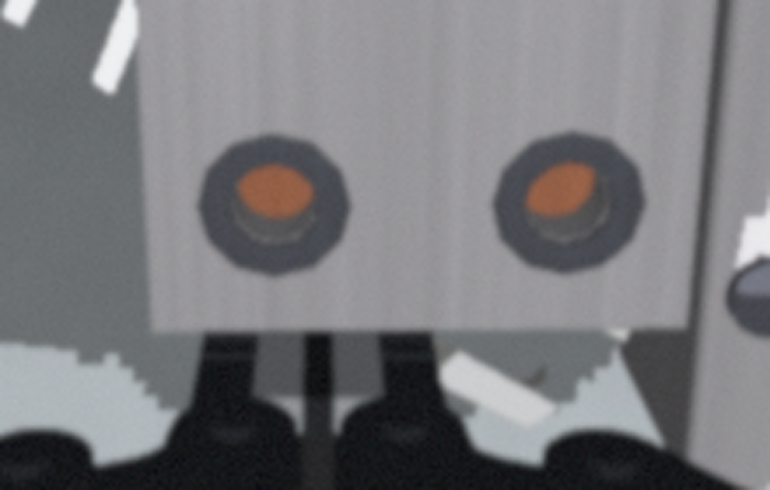

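Request:
servo_tool --rows '[{"tx":0,"ty":0,"tz":0,"rx":0,"ry":1,"rz":0,"hand":0},{"tx":0,"ty":0,"tz":-1,"rx":0,"ry":1,"rz":0,"hand":0},{"tx":0,"ty":0,"tz":0,"rx":0,"ry":0,"rz":0,"hand":0}]'

```text
clock: 26.4
ee_pos: [0.5028, -0.0369, 0.0132]
orientation: [1.138, 1.281, -1.11]
contact_force: [1.4, -15.3, -0.6]
opening: -0.003
```

Request:
servo_tool --rows '[{"tx":0,"ty":0,"tz":10,"rx":0,"ry":-2,"rz":0,"hand":0},{"tx":-30,"ty":0,"tz":6,"rx":0,"ry":0,"rz":0,"hand":0},{"tx":-40,"ty":0,"tz":0,"rx":0,"ry":0,"rz":0,"hand":0.9},{"tx":-20,"ty":0,"tz":0,"rx":0,"ry":0,"rz":0,"hand":0.9},{"tx":0,"ty":0,"tz":0,"rx":0,"ry":0,"rz":0,"hand":0.9}]'

```text
clock: 26.9
ee_pos: [0.5063, -0.0473, 0.106]
orientation: [1.121, 1.259, -1.113]
contact_force: [1.1, -0.2, -0.1]
opening: 0.504
```

```bash
python3 - <<'E'
from h import *
from bench import r
s,c=wristcap(r,"w25")
R0=Ro.from_rotvec(s["orientation"]).as_matrix(); d=np.append(j2w(-60,0),95)-s["ee_pos"]*1000; print(d)
q=Ro.from_matrix(R0)
for i in range(11):
    print((q.as_matrix().T@d/11).round(1)); q=q*Ro.from_rotvec([np.radians(-90/11),0,0])
E
```

```text
wrench [ 1.1 -0.2 -0.1] clk 26.9 pos [506.3 -47.3 106. ] open 0.504
[-62.31457082  80.44207233 -10.9716419 ]
[ 1.  -4.7 -8. ]
[ 1.  -3.6 -8.5]
[ 1.  -2.3 -9. ]
[ 1.  -1.  -9.2]
[ 1.   0.3 -9.2]
[ 1.   1.6 -9.1]
[ 1.   2.9 -8.8]
[ 1.   4.1 -8.3]
[ 1.   5.3 -7.6]
[ 1.   6.3 -6.8]
[ 1.   7.2 -5.8]
```

View pics/w25.png

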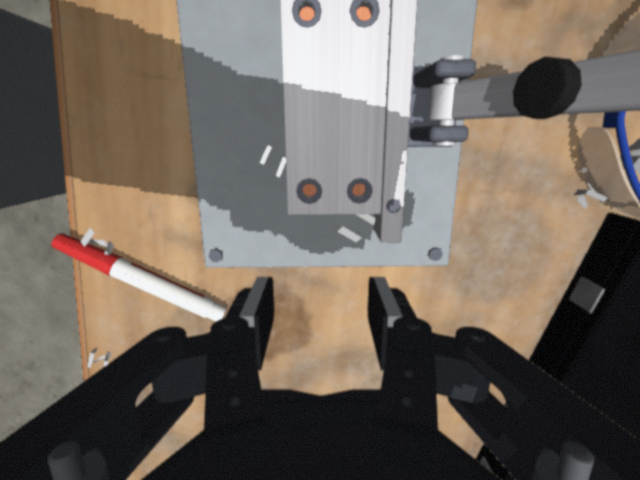

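Request:
servo_tool --rows '[{"tx":0,"ty":-4.5,"tz":-8,"rx":-8.2,"ry":0,"rz":0,"hand":0.9},{"tx":0,"ty":-3.5,"tz":-8.5,"rx":-8.2,"ry":0,"rz":0,"hand":0.9},{"tx":0,"ty":-2.5,"tz":-9,"rx":-8.2,"ry":0,"rz":0,"hand":0.9},{"tx":0,"ty":-1,"tz":-9,"rx":-8.2,"ry":0,"rz":0,"hand":0.9},{"tx":0,"ty":0.5,"tz":-9,"rx":-8.2,"ry":0,"rz":0,"hand":0.9},{"tx":0,"ty":1.5,"tz":-9,"rx":-8.2,"ry":0,"rz":0,"hand":0.9},{"tx":5,"ty":3,"tz":-9,"rx":-8.2,"ry":0,"rz":0,"hand":0.9},{"tx":5,"ty":4,"tz":-8.5,"rx":-8.2,"ry":0,"rz":0,"hand":0.9},{"tx":5,"ty":5.5,"tz":-7.5,"rx":-8.2,"ry":0,"rz":0,"hand":0.9},{"tx":5,"ty":6.5,"tz":-7,"rx":-8.2,"ry":0,"rz":0,"hand":0.9}]'

```text
clock: 27.95
ee_pos: [0.4452, 0.0264, 0.0808]
orientation: [0.009, 1.574, -0.008]
contact_force: [0.2, -0.2, 0.2]
opening: 0.902
```

Request:
servo_tool --rows '[{"tx":0,"ty":7,"tz":-6,"rx":-8.1,"ry":0,"rz":0,"hand":0.9},{"tx":0,"ty":0,"tz":0,"rx":0,"ry":0,"rz":0,"hand":0.9},{"tx":0,"ty":0,"tz":0,"rx":0,"ry":0,"rz":0,"hand":0.9}]'

```text
clock: 28.25
ee_pos: [0.4403, 0.0331, 0.0817]
orientation: [-0.096, 1.57, 0.096]
contact_force: [0.6, -0.5, 0.2]
opening: 0.9
```

```bash
python3 - <<'E'
from h import *
from bench import r
s,c=wristcap(r,"w26")
plan(s,(*j2w(-52,0),3),97.1)
E
```

```text
wrench [ 0.6 -0.5  0.2] clk 28.25 pos [440.3  33.1  81.7] open 0.9
turn [-0.09 -0.09 -0.01]  shift in turned axes [78.7 -0.4 11.6]  in old axes [78.6 -0.4 11.7]
```

View pics/w26.png

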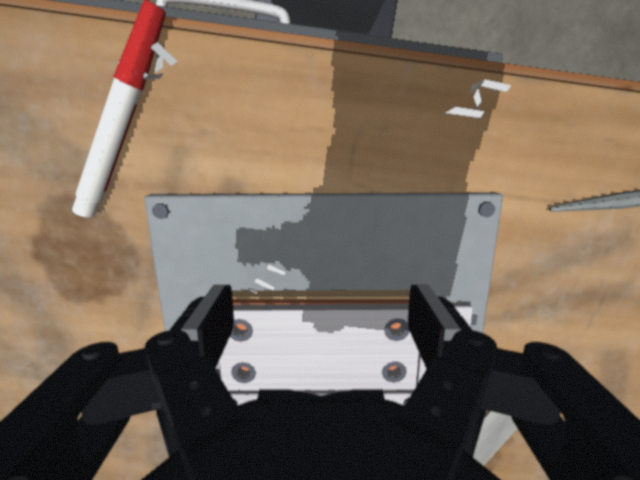

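Request:
servo_tool --rows '[{"tx":15,"ty":-0.5,"tz":4,"rx":0,"ry":0,"rz":0,"hand":0.9},{"tx":25,"ty":0,"tz":0,"rx":0,"ry":0,"rz":0,"hand":0.9},{"tx":25,"ty":0,"tz":0,"rx":0,"ry":0,"rz":0,"hand":0.9},{"tx":11,"ty":0,"tz":0,"rx":0,"ry":0,"rz":0,"hand":0.9},{"tx":2,"ty":0,"tz":5,"rx":0,"ry":0,"rz":0,"hand":0.9},{"tx":0,"ty":0,"tz":4,"rx":0,"ry":0,"rz":0,"hand":0.9}]'

```text
clock: 28.9
ee_pos: [0.4548, 0.0341, 0.0047]
orientation: [-0.097, 1.568, 0.097]
contact_force: [0.5, -0.5, 0.3]
opening: 0.901
```

Request:
servo_tool --rows '[{"tx":0,"ty":0,"tz":3,"rx":0,"ry":0,"rz":0,"hand":0.9},{"tx":0,"ty":0,"tz":2,"rx":0,"ry":0,"rz":0,"hand":0.9},{"tx":0,"ty":0,"tz":0,"rx":0,"ry":0,"rz":0,"hand":0.9}]'

```text
clock: 29.2
ee_pos: [0.4601, 0.0349, 0.0053]
orientation: [-0.098, 1.566, 0.098]
contact_force: [0.1, 0.3, -0.1]
opening: 0.899
```

Request:
servo_tool --rows '[{"tx":2.5,"ty":0,"tz":2,"rx":0,"ry":0,"rz":0,"hand":0.9},{"tx":0,"ty":0,"tz":2,"rx":0,"ry":-0.5,"rz":0,"hand":0.9},{"tx":0,"ty":0,"tz":1,"rx":0,"ry":-0.5,"rz":0,"hand":0.9},{"tx":0,"ty":0,"tz":0,"rx":0,"ry":0,"rz":0,"hand":0.9}]'

```text
clock: 29.6
ee_pos: [0.4633, 0.0354, 0.0019]
orientation: [-0.097, 1.551, 0.099]
contact_force: [-0.1, -0.1, -0.9]
opening: 0.903
```

Request:
servo_tool --rows '[{"tx":0,"ty":0,"tz":1.5,"rx":0,"ry":0,"rz":0,"hand":0.9},{"tx":0,"ty":0,"tz":1.5,"rx":0,"ry":0,"rz":0,"hand":0.9},{"tx":0,"ty":0,"tz":0,"rx":0,"ry":0,"rz":0,"hand":0.9}]'

```text
clock: 29.9
ee_pos: [0.4634, 0.0355, 0.0015]
orientation: [-0.097, 1.558, 0.099]
contact_force: [-6.3, -0.5, 6.1]
opening: 0.894
```

Request:
servo_tool --rows '[{"tx":0,"ty":0,"tz":2,"rx":0,"ry":0,"rz":0,"hand":0.9},{"tx":0,"ty":0,"tz":2,"rx":0,"ry":0,"rz":0,"hand":0.9},{"tx":0,"ty":0,"tz":1,"rx":0,"ry":0,"rz":0,"hand":0.9},{"tx":0,"ty":0,"tz":0,"rx":0,"ry":0,"rz":0,"hand":0.9}]'

```text
clock: 30.3
ee_pos: [0.4635, 0.0356, 0.0007]
orientation: [-0.098, 1.567, 0.098]
contact_force: [-16.1, -3.0, 11.4]
opening: 0.9
```

```bash
python3 - <<'E'
from h import *
from bench import r
s=r.sense()
R=Ro.from_rotvec(s["orientation"]).as_matrix(); a=np.radians(JA)
x=R[:,0]; print("tool x in jig",x@[np.cos(a),np.sin(a),0],x@[-np.sin(a),np.cos(a),0], w2j(*s["ee_pos"][:2]*1000),s["contact_force"])
E
```

```text
tool x in jig 0.002034675896936745 0.0002613603740538687 [-4.03007273e+01 -2.66465742e-02] [-16.07824659  -2.97515239  11.35213088]
```

Request:
servo_tool --rows '[{"tx":0,"ty":0,"tz":-15,"rx":0,"ry":1,"rz":0,"hand":0.9},{"tx":-30,"ty":0,"tz":-10,"rx":0,"ry":0,"rz":0,"hand":0.7},{"tx":-50,"ty":0,"tz":-5,"rx":0,"ry":0,"rz":0,"hand":0.6},{"tx":-50,"ty":0,"tz":0,"rx":0,"ry":0,"rz":0,"hand":0.6},{"tx":-50,"ty":0,"tz":0,"rx":0,"ry":0,"rz":0,"hand":0.6},{"tx":-25,"ty":0,"tz":0,"rx":0,"ry":0,"rz":0,"hand":0.6},{"tx":0,"ty":0,"tz":0,"rx":0,"ry":0,"rz":0,"hand":0.6}]'

```text
clock: 31.0
ee_pos: [0.4456, 0.033, 0.2115]
orientation: [-0.098, 1.557, 0.098]
contact_force: [0.8, 0.9, 0.3]
opening: 0.6
```

```bash
python3 - <<'E'
from h import *
from bench import r
s,c=wristcap(r,"w27"); print(w2j(*s["ee_pos"][:2]*1000))
for n in("top","scene"):
    c=r.capture(n); pickle.dump(c,open(n+"1.pkl","wb")); cv2.imwrite(f"pics/{n}1.png",c["img"])
t,sc=[pickle.load(open(n+"0.pkl","rb")) for n in("top","scene")]
pts=[]
for c,(u0,v0) in((t,(341,188)),(sc,(360,186))):
    g=c["img"].max(2); m=np.zeros(g.shape,np.uint8); m[v0-9:v0+10,u0-9:u0+10]=(g[v0-9:v0+10,u0-9:u0+10]<60)*255
    n,l,st,ce=cv2.connectedComponentsWithStats(m); i=l[v0,u0]; print(st[i],ce[i]); pts.append(ce[i])
def rd(c,u,v):
    d=c["pose"][:3,:3]@np.array([(u-c["cx"])/c["fx"],-(v-c["cy"])/c["fy"],-1]);return c["pose"][:3,3],d/np.linalg.norm(d)
A=np.zeros((3,3));b=np.zeros(3)
for c,p in zip((t,sc),pts):
    o,d=rd(c,*p);M=np.eye(3)-np.outer(d,d);A+=M;b+=M@o
X=np.linalg.solve(A,b)*1000;print("knob",X,w2j(*X[:2]))
j=w2j(*X[:2]);print("ang",np.arctan2(X[2]-50,62-j[0]),np.hypot(X[2]-50,62-j[0]))
E
```

```text
wrench [0.8 0.9 0.3] clk 31.0 pos [445.6  33.  211.5] open 0.6
[-58.40557594  -0.39738078]
[334 180  14  18 174] [340.59195402 188.29310345]
[353 180  14  16 153] [359.36601307 186.74509804]
knob [608.53174257  53.67193696 160.5776477 ] [ 1.05842063e+02 -1.03779555e-02]
ang 1.948266399604424 118.9518503047039
```

View pics/w27.png

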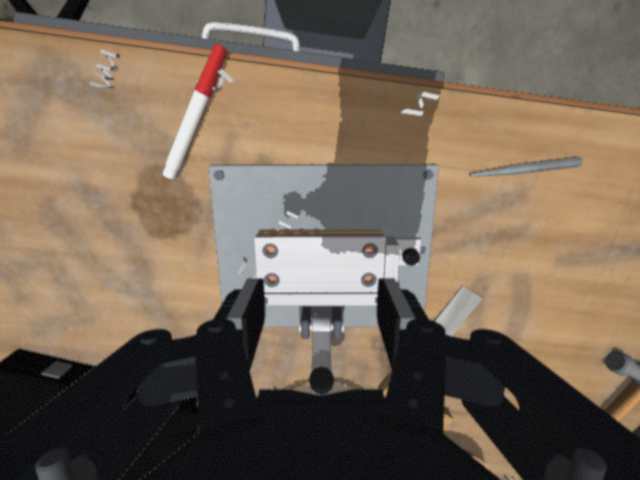

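View pics/scene1.png

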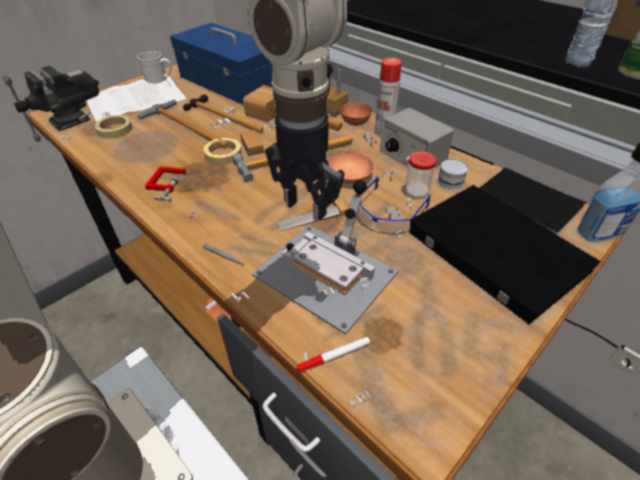

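```bash
python3 - <<'E'
from h import *
from bench import r
plan(r.sense(),(608.5,53.7,200),97.1)
E
```

```text
turn [ 0.04 -0.03 -0.  ]  shift in turned axes [  5.9   0.2 168.1]  in old axes [5.800e+00 1.000e-01 1.681e+02]
```

Request:
servo_tool --rows '[{"tx":0,"ty":0,"tz":30,"rx":0,"ry":0,"rz":0,"hand":0.6},{"tx":0,"ty":0,"tz":40,"rx":0,"ry":0,"rz":0,"hand":0.6},{"tx":0,"ty":0,"tz":40,"rx":0,"ry":0,"rz":0,"hand":0.6},{"tx":0,"ty":0,"tz":35,"rx":0,"ry":0,"rz":0,"hand":0.6},{"tx":0,"ty":0,"tz":20,"rx":0,"ry":0,"rz":0,"hand":0.6},{"tx":0,"ty":0,"tz":3,"rx":0,"ry":0,"rz":0,"hand":0.6},{"tx":0,"ty":0,"tz":0,"rx":0,"ry":0,"rz":0,"hand":0.6},{"tx":0,"ty":0,"tz":0,"rx":0,"ry":0,"rz":0,"hand":0.6}]'

```text
clock: 31.95
ee_pos: [0.6073, 0.0534, 0.2054]
orientation: [-0.098, 1.572, 0.098]
contact_force: [-0.3, -0.3, 0.7]
opening: 0.597
```

```bash
python3 - <<'E'
from h import *
from bench import r
s,c=wristcap(r,"w28")
plan(s,(608.5,53.7,141),97.1)
E
```

```text
wrench [-0.3 -0.3  0.7] clk 31.95 pos [607.3  53.4 205.4] open 0.597
turn [ 0.04 -0.17 -0.  ]  shift in turned axes [64.4  0.1  1.2]  in old axes [64.4  0.1  1.4]
```

View pics/w28.png

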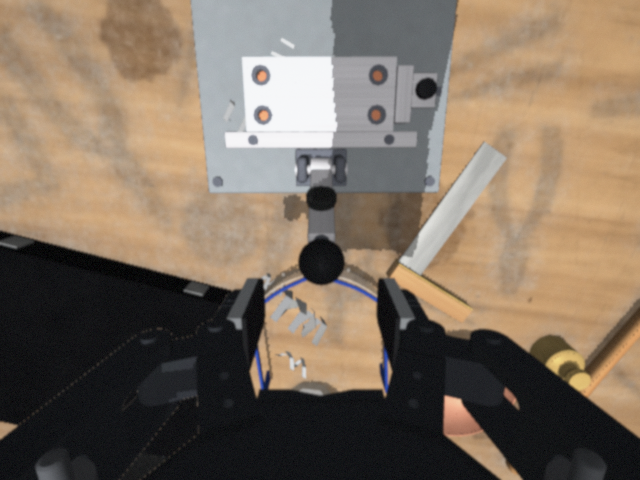

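```bash
python3 - <<'E'
from h import *
s,c=pickle.load(open("w28.pkl","rb"))
p=ray(c,321,260,.1605)*1000; print("knob",p,w2j(*p[:2]))
for n,u,v,z in(("tl",243,57,.036),("tr",396,57,.036),("br",397,131,.036),("bl",243,131,.036),("fence l",226,133,.04),("fence r",416,133,.04),("stop top",397,67,.04),("stop bot",397,120,.04),("stopR",412,67,.04)):
    print(n,w2j(*(ray(c,u,v,z)[:2]*1000)).round(1))
cv2.imwrite("pics/z4.png",cv2.resize(c["img"][40:160,215:445],None,fx=3.4,fy=3.4,interpolation=cv2.INTER_CUBIC))
E
```

```text
knob [608.28981953  54.38825084 160.5       ] [105.69053285   0.73034524]
tl [-28.5 -64.7]
tr [-28.6  63.8]
br [30.9 68.5]
bl [ 31.  -68.5]
fence l [ 32.8 -82.7]
fence r [32.6 84.4]
stop top [-20.3  64.3]
stop bot [21.8 67. ]
stopR [-20.3  76.8]
```

View pics/z4.png

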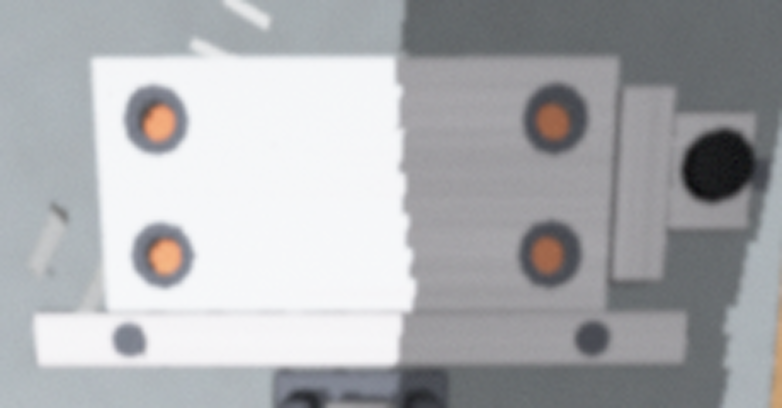

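```bash
python3 - <<'E'
from h import *
for n,us in(("w22",(310,313,330,333)),("w28",(240,246,252))):
    s,c=pickle.load(open(n+".pkl","rb"));R=c["range_z"]
    for u in us:
        out=[]
        for v in range(270,345,4):
            z=R[v,u];p=np.array([(u-c["cx"])/c["fx"]*z,-(v-c["cy"])/c["fy"]*z,-z,1]);q=(c["hand_eye"]@p)[:3]*1000
            if q[0]<10: out.append((round(q[0]),round(q[1]),round(q[2],1)))
        print(n,u,out)
E
```

```text
w22 310 [(-8, -4, np.float64(-11.5)), (-12, -4, np.float64(-11.5)), (-16, -4, np.float64(-11.5)), (-19, -4, np.float64(-11.3)), (-22, -4, np.float64(-11.1)), (-28, -4, np.float64(-12.4)), (-30, -4, np.float64(-11.4)), (-32, -4, np.float64(-11.4)), (-35, -4, np.float64(-11.3)), (-37, -3, np.float64(-10.6)), (-43, -3, np.float64(-12.8)), (-45, -3, np.float64(-12.1)), (-47, -3, np.float64(-12.4)), (-50, -3, np.float64(-12.7)), (-52, -3, np.float64(-12.6)), (-54, -3, np.float64(-12.6)), (-56, -3, np.float64(-12.4))]
w22 313 [(-8, -3, np.float64(-11.5)), (-12, -3, np.float64(-11.6)), (-16, -3, np.float64(-11.4)), (-20, -3, np.float64(-11.7)), (-24, -3, np.float64(-11.8)), (-27, -3, np.float64(-11.5)), (-29, -3, np.float64(-11.4)), (-33, -3, np.float64(-11.5)), (-36, -2, np.float64(-11.6)), (-37, -2, np.float64(-10.9)), (-43, -2, np.float64(-12.6)), (-45, -2, np.float64(-12.3)), (-47, -2, np.float64(-12.4)), (-49, -2, np.float64(-12.2)), (-50, -2, np.float64(-11.0)), (-49, -2, np.float64(-9.4)), (-51, -2, np.float64(-8.8))]
w22 330 [(-8, 4, np.float64(-11.3)), (-12, 4, np.float64(-11.6)), 
[... 1693 characters left out ...]
-41, -25, np.float64(-9.0)), (-41, -25, np.float64(-7.7)), (-40, -25, np.float64(-5.8)), (-41, -25, np.float64(-4.4)), (-42, -25, np.float64(-3.7)), (-40, -26, np.float64(-0.5))]
w28 252 [(-8, -29, np.float64(-10.9)), (-11, -29, np.float64(-10.3)), (-16, -28, np.float64(-11.1)), (-20, -27, np.float64(-11.0)), (-23, -26, np.float64(-10.6)), (-27, -26, np.float64(-10.9)), (-28, -25, np.float64(-10.2)), (-29, -25, np.float64(-9.0)), (-30, -25, np.float64(-7.9)), (-32, -25, np.float64(-7.0)), (-31, -25, np.float64(-5.0)), (-31, -25, np.float64(-3.3)), (-32, -25, np.float64(-2.0)), (-32, -25, np.float64(-0.3)), (-32, -25, np.float64(1.2)), (-34, -25, np.float64(1.9)), (-34, -25, np.float64(3.2))]
```

Request:
servo_tool --rows '[{"tx":15,"ty":0.5,"tz":1,"rx":0,"ry":0,"rz":0,"hand":0.6},{"tx":20,"ty":0,"tz":0,"rx":0,"ry":0,"rz":0,"hand":0.6},{"tx":18,"ty":0,"tz":0,"rx":0,"ry":0,"rz":0,"hand":0.6},{"tx":10,"ty":0,"tz":0,"rx":0,"ry":0,"rz":0,"hand":0.55},{"tx":1,"ty":0,"tz":0,"rx":0,"ry":0,"rz":0,"hand":0.5},{"tx":0,"ty":0,"tz":0,"rx":0,"ry":0,"rz":0,"hand":0.5}]'

```text
clock: 32.6
ee_pos: [0.6095, 0.0542, 0.1432]
orientation: [-0.098, 1.568, 0.098]
contact_force: [-0.1, -0.3, -0.4]
opening: 0.5
```

```bash
python3 - <<'E'
from h import *
from bench import r
s,c=wristcap(r,"w29")
plan(s,(608.4,54,141),97.1)
E
```

```text
wrench [-0.1 -0.3 -0.4] clk 32.6 pos [609.5  54.2 143.2] open 0.5
turn [0.04 0.03 0.  ]  shift in turned axes [ 2.2 -0.  -1.1]  in old axes [ 2.2 -0.  -1.1]
```

View pics/w29.png

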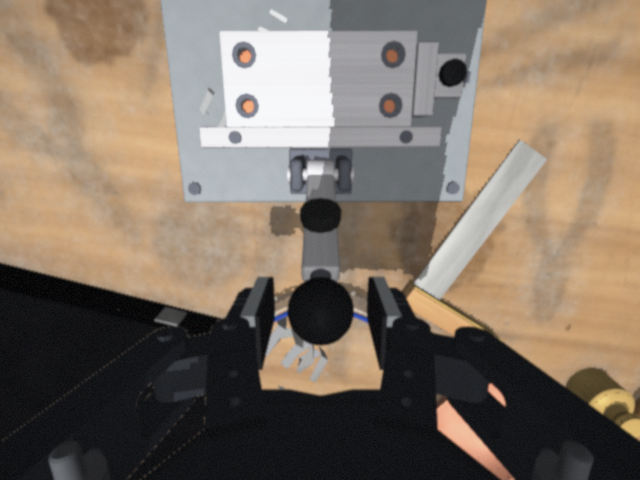

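Knob centred between the fingers. Close on it.

Request:
servo_tool --rows '[{"tx":2,"ty":0,"tz":-1,"rx":0,"ry":0,"rz":0,"hand":0.4},{"tx":0,"ty":0,"tz":0,"rx":0,"ry":0,"rz":0,"hand":0.2},{"tx":0,"ty":0,"tz":0,"rx":0,"ry":0,"rz":0,"hand":0.2},{"tx":0,"ty":0,"tz":0,"rx":0,"ry":0,"rz":0,"hand":0.2}]' --squeeze 40

```text
clock: 33.05
ee_pos: [0.6091, 0.054, 0.1416]
orientation: [-0.098, 1.567, 0.098]
contact_force: [-0.8, -0.2, 4.7]
opening: 0.297
```

```bash
python3 - <<'E'
import numpy as np
R=118
th=1.95; N=39
xs=[]
for i in range(N+1):
    t=1.95-i*0.05; xs.append((62-R*np.cos(t),50+R*np.sin(t)))
d=np.diff(np.array(xs),axis=0)
for i,(a,b) in enumerate(d): print(i,round(1.95-.05*(i+1),2),"tz",round(a,1),"tx",round(-b,1))
E
```

```text
0 1.9 tz -5.5 tx -2.0
1 1.85 tz -5.6 tx -1.8
2 1.8 tz -5.7 tx -1.5
3 1.75 tz -5.8 tx -1.2
4 1.7 tz -5.8 tx -0.9
5 1.65 tz -5.9 tx -0.6
6 1.6 tz -5.9 tx -0.3
7 1.55 tz -5.9 tx -0.0
8 1.5 tz -5.9 tx 0.3
9 1.45 tz -5.9 tx 0.6
10 1.4 tz -5.8 tx 0.9
11 1.35 tz -5.8 tx 1.1
12 1.3 tz -5.7 tx 1.4
13 1.25 tz -5.6 tx 1.7
14 1.2 tz -5.6 tx 2.0
15 1.15 tz -5.4 tx 2.3
16 1.1 tz -5.3 tx 2.5
17 1.05 tz -5.2 tx 2.8
18 1.0 tz -5.0 tx 3.1
19 0.95 tz -4.9 tx 3.3
20 0.9 tz -4.7 tx 3.6
21 0.85 tz -4.5 tx 3.8
22 0.8 tz -4.3 tx 4.0
23 0.75 tz -4.1 tx 4.2
24 0.7 tz -3.9 tx 4.4
25 0.65 tz -3.7 tx 4.6
26 0.6 tz -3.5 tx 4.8
27 0.55 tz -3.2 tx 5.0
28 0.5 tz -3.0 tx 5.1
29 0.45 tz -2.7 tx 5.2
30 0.4 tz -2.4 tx 5.4
31 0.35 tz -2.2 tx 5.5
32 0.3 tz -1.9 tx 5.6
33 0.25 tz -1.6 tx 5.7
34 0.2 tz -1.3 tx 5.8
35 0.15 tz -1.0 tx 5.8
36 0.1 tz -0.7 tx 5.9
37 0.05 tz -0.4 tx 5.9
38 -0.0 tz -0.1 tx 5.9
```

Request:
servo_tool --rows '[{"tx":-2,"ty":0,"tz":-5.5,"rx":0,"ry":0,"rz":0,"hand":0.2},{"tx":-2,"ty":0,"tz":-5.5,"rx":0,"ry":0,"rz":0,"hand":0.2},{"tx":-1.5,"ty":0,"tz":-5.5,"rx":0,"ry":0,"rz":0,"hand":0.2},{"tx":-1,"ty":0,"tz":-6,"rx":0,"ry":0,"rz":0,"hand":0.2},{"tx":-1,"ty":0,"tz":-6,"rx":0,"ry":0,"rz":0,"hand":0.2}]'

```text
clock: 33.55
ee_pos: [0.5802, 0.0503, 0.1486]
orientation: [-0.098, 1.567, 0.098]
contact_force: [2.6, -0.8, 3.9]
opening: 0.301
```

```bash
cat >> h.py <<'E'
def knobst(s,off=20.0):
    p=s["ee_pos"]*1000; j=w2j(*p[:2]); dx=62-j[0]; dz=p[2]+off-50
    print("jig",j.round(1),"z",p[2].round(1),"theta",round(float(np.arctan2(dz,dx)),3),"R",round(float(np.hypot(dx,dz)),1),"F",s["contact_force"].round(1),"open",round(s["opening"],3))
E
python3 - <<'E'
from h import *
from bench import r
s,c=wristcap(r,"w30"); knobst(s)
E
```

```text
wrench [ 2.6 -0.8  3.9] clk 33.55 pos [580.2  50.3 148.6] open 0.301
jig [77.4  0.2] z 148.6 theta 1.699 R 119.6 F [ 2.6 -0.8  3.9] open 0.301
```

View pics/w30.png

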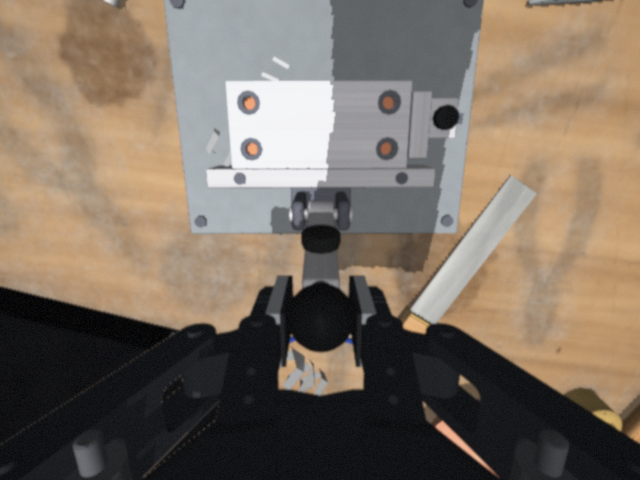

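The knob is following. Continue along the arc.

Request:
servo_tool --rows '[{"tx":-0.5,"ty":0,"tz":-6,"rx":0,"ry":0,"rz":0,"hand":0.2},{"tx":-0.5,"ty":0,"tz":-6,"rx":0,"ry":0,"rz":0,"hand":0.2},{"tx":0,"ty":0,"tz":-6,"rx":0,"ry":0,"rz":0,"hand":0.2},{"tx":0.5,"ty":0,"tz":-6,"rx":0,"ry":0,"rz":0,"hand":0.2},{"tx":0.5,"ty":0,"tz":-6,"rx":0,"ry":0,"rz":0,"hand":0.2},{"tx":1,"ty":0,"tz":-6,"rx":0,"ry":0,"rz":0,"hand":0.2},{"tx":1,"ty":0,"tz":-6,"rx":0,"ry":0,"rz":0,"hand":0.2},{"tx":1.5,"ty":0,"tz":-5.5,"rx":0,"ry":0,"rz":0,"hand":0.2}]'

```text
clock: 34.4
ee_pos: [0.5323, 0.0443, 0.1442]
orientation: [-0.098, 1.57, 0.097]
contact_force: [1.0, -4.2, 2.7]
opening: 0.302
```

```bash
python3 - <<'E'
from h import *
from bench import r
knobst(r.sense())
E
```

```text
jig [29.1  0.1] z 144.2 theta 1.29 R 118.8 F [ 1.  -4.2  2.7] open 0.302
```

Request:
servo_tool --rows '[{"tx":1.5,"ty":0,"tz":-5.5,"rx":0,"ry":0,"rz":0,"hand":0.2},{"tx":2,"ty":0,"tz":-5.5,"rx":0,"ry":0,"rz":0,"hand":0.2},{"tx":2.5,"ty":0,"tz":-5.5,"rx":0,"ry":0,"rz":0,"hand":0.2},{"tx":2.5,"ty":0,"tz":-5.5,"rx":0,"ry":0,"rz":0,"hand":0.2},{"tx":3,"ty":0,"tz":-5,"rx":0,"ry":0,"rz":0,"hand":0.2},{"tx":3,"ty":0,"tz":-5,"rx":0,"ry":0,"rz":0,"hand":0.2},{"tx":3.5,"ty":0,"tz":-5,"rx":0,"ry":0,"rz":0,"hand":0.2},{"tx":3.5,"ty":0,"tz":-4.5,"rx":0,"ry":0,"rz":0,"hand":0.2}]'

```text
clock: 35.2
ee_pos: [0.491, 0.039, 0.1227]
orientation: [-0.098, 1.57, 0.097]
contact_force: [-1.2, -6.2, 4.0]
opening: 0.302
```

```bash
python3 - <<'E'
from h import *
from bench import r
s,c=wristcap(r,"w31");knobst(s)
E
```

```text
wrench [-1.2 -6.2  4. ] clk 35.2 pos [491.   39.  122.7] open 0.302
jig [-12.6  -0. ] z 122.7 theta 0.893 R 119.0 F [-1.2 -6.2  4. ] open 0.302
```

View pics/w31.png

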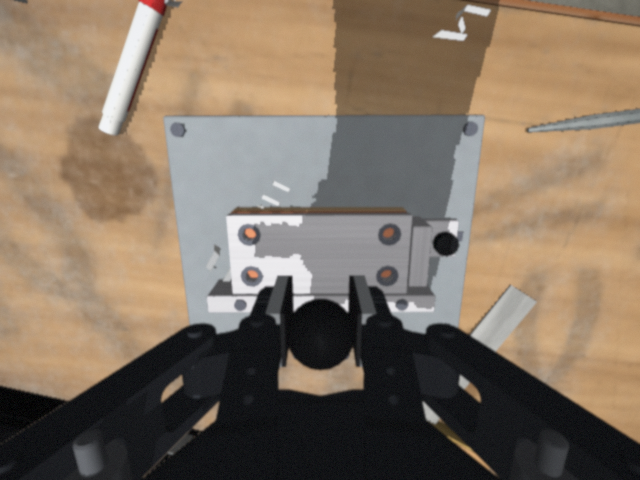

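Request:
servo_tool --rows '[{"tx":3.5,"ty":-0.4,"tz":-4.5,"rx":0,"ry":0,"rz":0,"hand":0.2},{"tx":4,"ty":-0.4,"tz":-4.5,"rx":0,"ry":0,"rz":0,"hand":0.2},{"tx":4,"ty":-0.4,"tz":-4,"rx":0,"ry":0,"rz":0,"hand":0.2},{"tx":4.5,"ty":0,"tz":-4,"rx":0,"ry":0,"rz":0,"hand":0.2},{"tx":4.5,"ty":0,"tz":-4,"rx":0,"ry":0,"rz":0,"hand":0.2},{"tx":5,"ty":0,"tz":-3.5,"rx":0,"ry":0,"rz":0,"hand":0.2},{"tx":5,"ty":0,"tz":-3,"rx":0,"ry":0,"rz":0,"hand":0.2},{"tx":5,"ty":0,"tz":-3,"rx":0,"ry":0,"rz":0,"hand":0.2}]'

```text
clock: 36.05
ee_pos: [0.4612, 0.0351, 0.087]
orientation: [-0.097, 1.57, 0.099]
contact_force: [-1.6, 3.0, 1.9]
opening: 0.305
```

```bash
python3 - <<'E'
from h import *
from bench import r
knobst(r.sense())
E
```

```text
jig [-42.7  -0.2] z 87.0 theta 0.499 R 119.2 F [-1.6  3.   1.9] open 0.305
```

Request:
servo_tool --rows '[{"tx":5,"ty":0,"tz":-2.5,"rx":0,"ry":0,"rz":0,"hand":0.2},{"tx":5.5,"ty":0,"tz":-2.5,"rx":0,"ry":0,"rz":0,"hand":0.2},{"tx":5.5,"ty":0,"tz":-2,"rx":0,"ry":0,"rz":0,"hand":0.2},{"tx":5.5,"ty":0,"tz":-2,"rx":0,"ry":0,"rz":0,"hand":0.2},{"tx":5.5,"ty":0,"tz":-1.5,"rx":0,"ry":0,"rz":0,"hand":0.2},{"tx":5.5,"ty":0,"tz":-1.5,"rx":0,"ry":0,"rz":0,"hand":0.2}]'

```text
clock: 36.65
ee_pos: [0.4504, 0.0337, 0.0547]
orientation: [-0.097, 1.568, 0.1]
contact_force: [0.7, 5.7, -0.2]
opening: 0.3
```

```bash
python3 - <<'E'
from h import *
from bench import r
s,c=wristcap(r,"w32");knobst(s)
E
```

```text
wrench [ 0.7  5.7 -0.2] clk 36.65 pos [450.4  33.7  54.7] open 0.3
jig [-53.6  -0.3] z 54.7 theta 0.21 R 118.2 F [ 0.7  5.7 -0.2] open 0.3
```

View pics/w32.png

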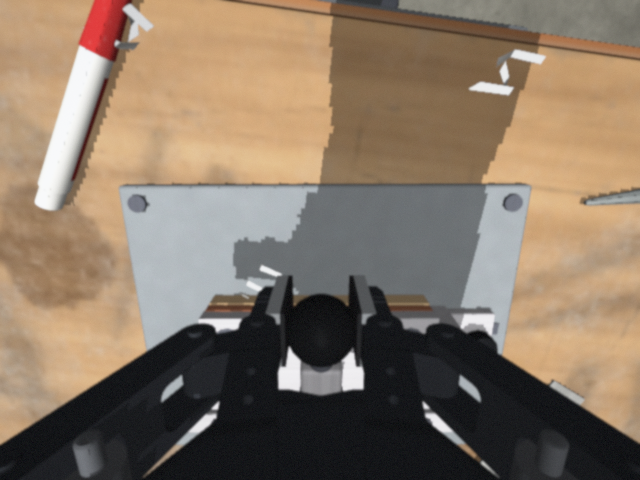

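Request:
servo_tool --rows '[{"tx":5,"ty":0.3,"tz":-1,"rx":0,"ry":0,"rz":0,"hand":0.2},{"tx":5,"ty":0.3,"tz":-0.7,"rx":0,"ry":0,"rz":0,"hand":0.2},{"tx":4,"ty":0,"tz":-0.5,"rx":0,"ry":0,"rz":0,"hand":0.2},{"tx":3,"ty":0,"tz":-0.2,"rx":0,"ry":0,"rz":0,"hand":0.2},{"tx":2,"ty":0,"tz":0,"rx":0,"ry":0,"rz":0,"hand":0.2}]'

```text
clock: 37.2
ee_pos: [0.4476, 0.0333, 0.0358]
orientation: [-0.098, 1.569, 0.098]
contact_force: [-1.0, 4.4, 0.8]
opening: 0.302
```

Request:
servo_tool --rows '[{"tx":1.5,"ty":0,"tz":0,"rx":0,"ry":0,"rz":0,"hand":0.2},{"tx":1,"ty":0,"tz":0,"rx":0,"ry":0,"rz":0,"hand":0.2}]'

```text
clock: 37.4
ee_pos: [0.4474, 0.0333, 0.0335]
orientation: [-0.098, 1.569, 0.098]
contact_force: [-1.7, 3.4, 0.0]
opening: 0.298
```

```bash
python3 - <<'E'
from h import *
from bench import r
knobst(r.sense())
E
```

```text
jig [-56.6  -0.3] z 33.5 theta 0.029 R 118.6 F [-1.7  3.4  0. ] open 0.298
```

Request:
servo_tool --rows '[{"tx":1,"ty":0,"tz":0,"rx":0,"ry":0,"rz":0,"hand":0.2},{"tx":1,"ty":0,"tz":0,"rx":0,"ry":0,"rz":0,"hand":0.2},{"tx":0,"ty":0,"tz":0,"rx":0,"ry":0,"rz":0,"hand":0.2}]'

```text
clock: 37.7
ee_pos: [0.4474, 0.0333, 0.0315]
orientation: [-0.098, 1.569, 0.098]
contact_force: [-1.9, 3.6, -0.5]
opening: 0.303
```

Request:
servo_tool --rows '[{"tx":1,"ty":0,"tz":0,"rx":0,"ry":0,"rz":0,"hand":0.2},{"tx":0,"ty":0,"tz":0,"rx":0,"ry":0,"rz":0,"hand":0.2}]'

```text
clock: 37.9
ee_pos: [0.4473, 0.0333, 0.0305]
orientation: [-0.098, 1.569, 0.098]
contact_force: [-1.7, 4.4, 0.1]
opening: 0.302
```

Request:
servo_tool --rows '[{"tx":1,"ty":0,"tz":0,"rx":0,"ry":0,"rz":0,"hand":0.2},{"tx":0,"ty":0,"tz":0,"rx":0,"ry":0,"rz":0,"hand":0.2}]'

```text
clock: 38.1
ee_pos: [0.4475, 0.0333, 0.0295]
orientation: [-0.098, 1.569, 0.098]
contact_force: [-1.3, 3.5, -1.1]
opening: 0.299
```

Request:
servo_tool --rows '[{"tx":1,"ty":0,"tz":0,"rx":0,"ry":0,"rz":0,"hand":0.2},{"tx":0,"ty":0,"tz":0,"rx":0,"ry":0,"rz":0,"hand":0.2}]'

```text
clock: 38.3
ee_pos: [0.4475, 0.0333, 0.0285]
orientation: [-0.098, 1.569, 0.098]
contact_force: [-1.7, 4.1, 0.2]
opening: 0.302
```

```bash
python3 - <<'E'
from h import *
from bench import r
s,c=wristcap(r,"w33");knobst(s)
c=r.capture("scene");cv2.imwrite("pics/s3.png",cv2.resize(c["img"][190:320,240:420],None,fx=4,fy=4,interpolation=cv2.INTER_CUBIC))
E
```

```text
wrench [-1.7  4.1  0.2] clk 38.3 pos [447.5  33.3  28.5] open 0.302
jig [-56.4  -0.3] z 28.5 theta -0.013 R 118.4 F [-1.7  4.1  0.2] open 0.302
```

View pics/w33.png

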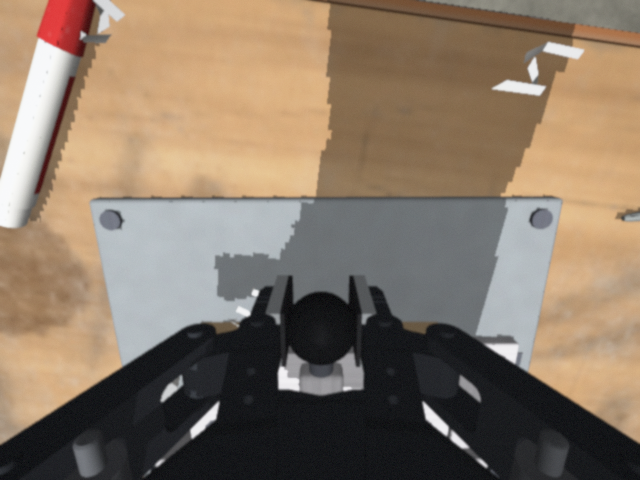

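View pics/s3.png

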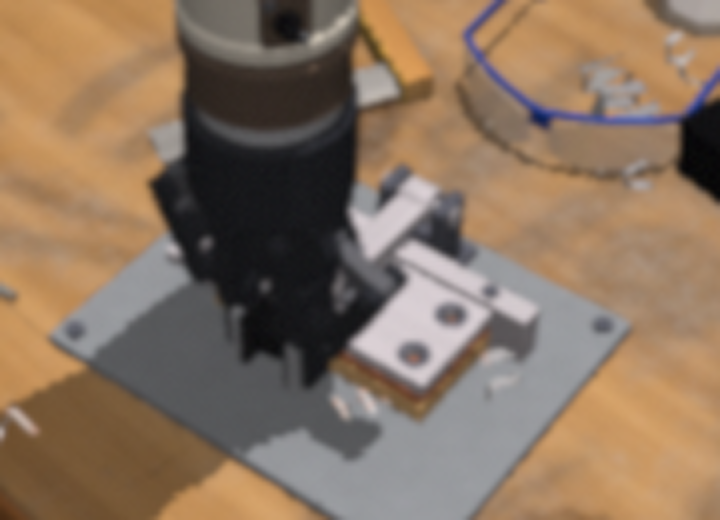

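Request:
servo_tool --rows '[{"tx":1,"ty":0,"tz":0,"rx":0,"ry":0,"rz":0,"hand":0.2},{"tx":0,"ty":0,"tz":0,"rx":0,"ry":0,"rz":0,"hand":0.2}]'

```text
clock: 38.6
ee_pos: [0.4475, 0.0333, 0.0275]
orientation: [-0.098, 1.569, 0.098]
contact_force: [-2.7, 3.9, -0.2]
opening: 0.302
```

Request:
servo_tool --rows '[{"tx":1,"ty":0,"tz":0,"rx":0,"ry":0,"rz":0,"hand":0.2},{"tx":0,"ty":0,"tz":0,"rx":0,"ry":0,"rz":0,"hand":0.2}]'

```text
clock: 38.8
ee_pos: [0.4476, 0.0333, 0.0265]
orientation: [-0.098, 1.569, 0.098]
contact_force: [-2.2, 4.0, 0.6]
opening: 0.303
```

```bash
python3 - <<'E'
from h import *
from bench import r
s,c=wristcap(r,"w34")
for n in("w30","w31","w32","w33","w34"):
    s,c=pickle.load(open(n+".pkl","rb"));g=c["img"].max(2);R=c["range_z"]
    q=[]
    for v in range(295,365,2):
        for u in range(296,346,2):
            z=R[v,u]
            if 0<z<.145:
                p=np.array([(u-c["cx"])/c["fx"]*z,-(v-c["cy"])/c["fy"]*z,-z,1]);q.append((c["hand_eye"]@p)[:3]*1000)
    q=np.array(q); q=q[np.abs(q[:,1])<11]; 
    A=np.c_[2*q,np.ones(len(q))]; sol,_,_,_=np.linalg.lstsq(A,(q**2).sum(1),rcond=None)
    rad=np.sqrt(sol[3]+(sol[:3]**2).sum()); T=np.eye(4);T[:3,:3]=Ro.from_rotvec(s["orientation"]).as_matrix();T[:3,3]=s["ee_pos"]*1000
    w=(T@np.append(sol[:3],1))[:3]; j=w2j(*w[:2])
    print(n,len(q),"centre tool",sol[:3].round(1),"r",rad.round(1),"jig",j.round(1),w[2].round(1),"theta",np.arctan2(w[2]-50,62-j[0]).round(3))
E
```

```text
wrench [-2.2  4.   0.6] clk 38.8 pos [447.6  33.3  26.5] open 0.303
w30 677 centre tool [-19.3   0.4   1.3] r 13.2 jig [78.6  0.6] 167.9 theta 1.71
w31 778 centre tool [-23.7   0.4   6.1] r 13.4 jig [-6.5  0.3] 146.4 theta 0.953
w32 830 centre tool [-24.9   0.6   3.8] r 15.3 jig [-49.8   0.2] 79.6 theta 0.259
w33 835 centre tool [-24.7   0.7   2.9] r 15.8 jig [-53.5   0.3] 53.2 theta 0.028
w34 830 centre tool [-25.1   0.6   2.6] r 15.5 jig [-53.8   0.2] 51.6 theta 0.014
```

View pics/w34.png

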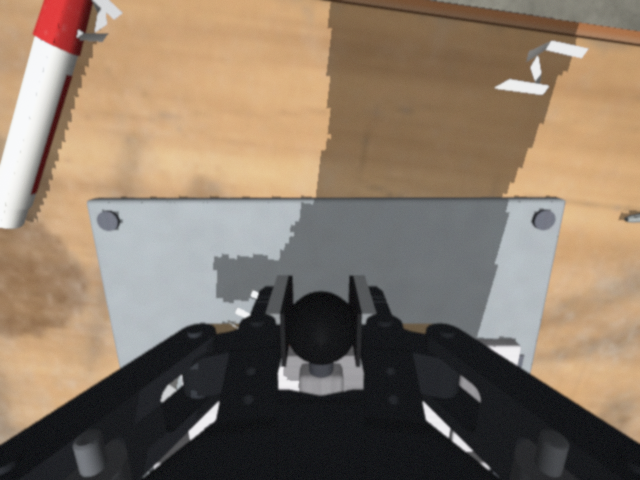

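Request:
servo_tool --rows '[{"tx":1,"ty":0,"tz":0,"rx":0,"ry":0,"rz":0,"hand":0.2},{"tx":0,"ty":0,"tz":0,"rx":0,"ry":0,"rz":0,"hand":0.2}]'

```text
clock: 39.05
ee_pos: [0.4476, 0.0333, 0.0255]
orientation: [-0.098, 1.569, 0.098]
contact_force: [-1.9, 3.2, 0.6]
opening: 0.303
```

Request:
servo_tool --rows '[{"tx":1,"ty":0,"tz":0,"rx":0,"ry":0,"rz":0,"hand":0.2},{"tx":0,"ty":0,"tz":0,"rx":0,"ry":0,"rz":0,"hand":0.2}]'

```text
clock: 39.25
ee_pos: [0.4478, 0.0333, 0.0246]
orientation: [-0.098, 1.568, 0.098]
contact_force: [-0.7, 3.3, -0.6]
opening: 0.302
```

Request:
servo_tool --rows '[{"tx":1,"ty":0,"tz":0,"rx":0,"ry":0,"rz":0,"hand":0.2},{"tx":0,"ty":0,"tz":0,"rx":0,"ry":0,"rz":0,"hand":0.2}]'

```text
clock: 39.45
ee_pos: [0.4478, 0.0333, 0.0236]
orientation: [-0.098, 1.568, 0.098]
contact_force: [-1.7, 3.8, -0.5]
opening: 0.3
```

```bash
cat > ball.py <<'E'
from h import *
from bench import r
import sys
n=sys.argv[1]
s,c=wristcap(r,n);R=c["range_z"];q=[]
for v in range(295,365,2):
    for u in range(296,346,2):
        z=R[v,u]
        if 0<z<.145:
            p=np.array([(u-c["cx"])/c["fx"]*z,-(v-c["cy"])/c["fy"]*z,-z,1]);q.append((c["hand_eye"]@p)[:3]*1000)
q=np.array(q); q=q[np.abs(q[:,1])<11]
A=np.c_[2*q,np.ones(len(q))]; sol,_,_,_=np.linalg.lstsq(A,(q**2).sum(1),rcond=None)
T=np.eye(4);T[:3,:3]=Ro.from_rotvec(s["orientation"]).as_matrix();T[:3,3]=s["ee_pos"]*1000
w=(T@np.append(sol[:3],1))[:3]; j=w2j(*w[:2]); print("tool",sol[:3].round(1),"jig",j.round(1),"z",w[2].round(1),"wrist torque",s["wrist_torque"].round(2))
E
python3 ball.py w35
```

```text
wrench [-1.7  3.8 -0.5] clk 39.45 pos [447.8  33.3  23.6] open 0.3
tool [-26.9   0.6   1.1] jig [-55.1   0.3] z 50.6 wrist torque [ 0.75  0.07 -0.12]
```

Request:
servo_tool --rows '[{"tx":1,"ty":0,"tz":0,"rx":0,"ry":0,"rz":0,"hand":0.2},{"tx":1,"ty":0,"tz":0,"rx":0,"ry":0,"rz":0,"hand":0.2},{"tx":0,"ty":0,"tz":0,"rx":0,"ry":0,"rz":0,"hand":0.2}]'

```text
clock: 39.8
ee_pos: [0.4481, 0.0334, 0.0232]
orientation: [-0.098, 1.567, 0.099]
contact_force: [-5.9, 2.4, 14.3]
opening: 0.3
```

```bash
python3 ball.py w36; python3 - <<'E'
from h import *
for n in("w33","w34","w35","w36"):
    s,c=pickle.load(open(n+".pkl","rb"));R=c["range_z"];o=[]
    for u,v in((318,384),(322,384),(320,388),(306,384),(336,384),(290,384),(352,384)):
        z=np.median(R[v-1:v+2,u-1:u+2]);p=np.array([(u-c["cx"])/c["fx"]*z,-(v-c["cy"])/c["fy"]*z,-z,1]);w=(c["pose"]@p)[:3]*1000;o.append((w2j(*w[:2]).round(0).tolist(),w[2].round(1)))
    print(n,o)
E
```

```text
wrench [-5.9  2.4 14.3] clk 39.8 pos [448.1  33.4  23.2] open 0.3
tool [-27.2   0.5   0.8] jig [-55.1   0.2] z 50.5 wrist torque [0.86 0.98 0.27]
w33 [([-31.0, -1.0], np.float64(59.0)), ([-31.0, 1.0], np.float64(58.9)), ([-29.0, -0.0], np.float64(59.0)), ([-31.0, -6.0], np.float64(59.2)), ([-31.0, 6.0], np.float64(59.2)), ([-12.0, -15.0], np.float64(36.1)), ([-11.0, 15.0], np.float64(36.0))]
w34 [([-32.0, -1.0], np.float64(57.6)), ([-31.0, 1.0], np.float64(57.4)), ([-30.0, -0.0], np.float64(57.8)), ([-32.0, -6.0], np.float64(57.6)), ([-32.0, 6.0], np.float64(57.5)), ([-13.0, -14.0], np.float64(36.1)), ([-13.0, 15.0], np.float64(36.1))]
w35 [([-32.0, -1.0], np.float64(55.2)), ([-32.0, 1.0], np.float64(54.9)), ([-30.0, -0.0], np.float64(55.5)), ([-32.0, -6.0], np.float64(54.9)), ([-32.0, 6.0], np.float64(55.4)), ([-16.0, -14.0], np.float64(36.5)), ([-16.0, 15.0], np.float64(36.3))]
w36 [([-32.0, -1.0], np.float64(55.2)), ([-32.0, 1.0], np.float64(54.9)), ([-30.0, 0.0], np.float64(55.3)), ([-32.0, -6.0], np.float64(54.9)), ([-32.0, 6.0], np.float64(55.3)), ([-16.0, -14.0], np.float64(36.3)), ([-15.0, 15.0], np.float64(36.1))]
```

View pics/w36.png

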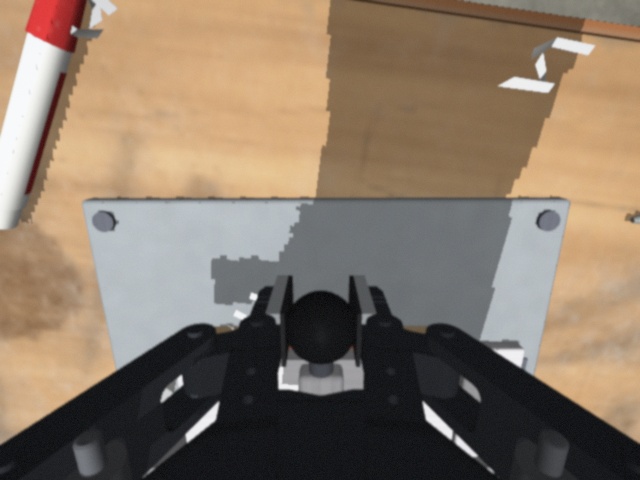

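Request:
servo_tool --rows '[{"tx":-1.7,"ty":0,"tz":0,"rx":0,"ry":0,"rz":0,"hand":0.2},{"tx":0,"ty":0,"tz":0,"rx":0,"ry":0,"rz":0,"hand":0.2}]'

```text
clock: 40.05
ee_pos: [0.448, 0.0334, 0.0236]
orientation: [-0.098, 1.567, 0.099]
contact_force: [-1.4, 3.3, 0.3]
opening: 0.3
```

Request:
servo_tool --rows '[{"tx":0,"ty":0,"tz":0,"rx":0,"ry":0,"rz":0,"hand":0.4},{"tx":0,"ty":0,"tz":0,"rx":0,"ry":0,"rz":0,"hand":0.55},{"tx":0,"ty":0,"tz":0,"rx":0,"ry":0,"rz":0,"hand":0.6},{"tx":-10,"ty":0,"tz":0,"rx":0,"ry":0,"rz":0,"hand":0.6},{"tx":-30,"ty":0,"tz":0,"rx":0,"ry":0,"rz":0,"hand":0.6},{"tx":-50,"ty":0,"tz":0,"rx":0,"ry":0,"rz":0,"hand":0.6},{"tx":-50,"ty":0,"tz":0,"rx":0,"ry":0,"rz":0,"hand":0.6},{"tx":-50,"ty":0,"tz":20,"rx":0,"ry":0,"rz":0,"hand":0.6},{"tx":-30,"ty":0,"tz":40,"rx":0,"ry":0,"rz":0,"hand":0.6},{"tx":0,"ty":0,"tz":40,"rx":0,"ry":0,"rz":0,"hand":0.6}]'

```text
clock: 41.05
ee_pos: [0.5492, 0.0457, 0.2472]
orientation: [-0.098, 1.556, 0.097]
contact_force: [0.6, -0.5, 0.4]
opening: 0.598
```

Request:
servo_tool --rows '[{"tx":0,"ty":0,"tz":20,"rx":0,"ry":0,"rz":0,"hand":0.6},{"tx":0,"ty":0,"tz":0,"rx":0,"ry":0,"rz":0,"hand":0.6},{"tx":0,"ty":0,"tz":0,"rx":0,"ry":0,"rz":0,"hand":0.6}]'

```text
clock: 41.35
ee_pos: [0.5645, 0.0479, 0.2395]
orientation: [-0.098, 1.57, 0.098]
contact_force: [-0.2, -0.0, 0.0]
opening: 0.601
```

```bash
python3 - <<'E'
from h import *
from bench import r
s,c=wristcap(r,"w37")
cv2.imwrite("pics/z5.png",cv2.resize(c["img"][0:300,140:500],None,fx=2,fy=2,interpolation=cv2.INTER_CUBIC))
c=r.capture("scene");cv2.imwrite("pics/s4.png",cv2.resize(c["img"][190:330,240:420],None,fx=4,fy=4,interpolation=cv2.INTER_CUBIC))
E
```

```text
wrench [-0.2 -0.   0. ] clk 41.35 pos [564.5  47.9 239.5] open 0.601
```

View pics/z5.png

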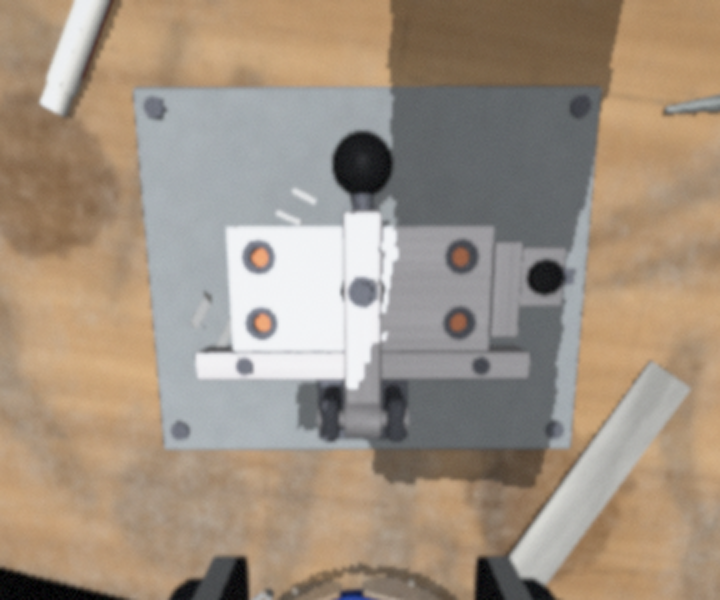

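View pics/s4.png

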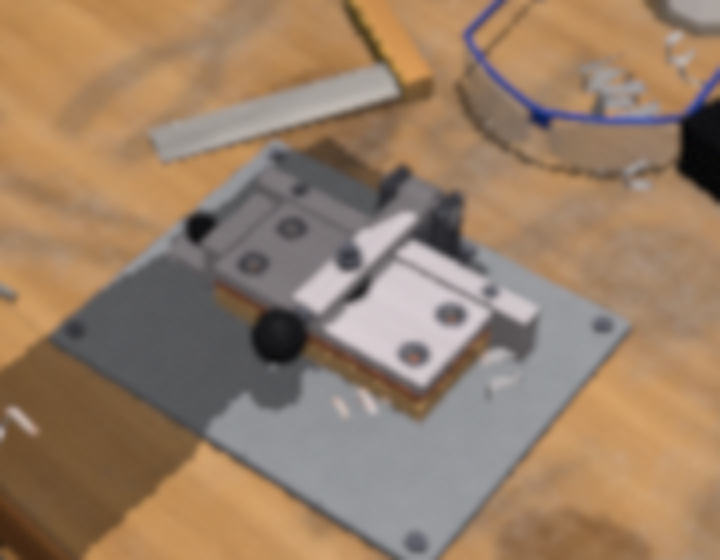

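```bash
python3 - <<'E'
from h import *
from bench import r
plan(r.sense(),(*j2w(80,62),110),97.1)
E
```

```text
turn [ 0.04 -0.08  0.01]  shift in turned axes [129.8  62.3  19.1]  in old axes [129.7  62.3  19.3]
```

Request:
servo_tool --rows '[{"tx":0,"ty":20,"tz":8,"rx":0,"ry":0,"rz":0,"hand":0.6},{"tx":20,"ty":22,"tz":11,"rx":0,"ry":0,"rz":0,"hand":0.6},{"tx":35,"ty":20,"tz":0,"rx":0,"ry":0,"rz":0,"hand":0.6},{"tx":35,"ty":0,"tz":0,"rx":0,"ry":0,"rz":0,"hand":0.6},{"tx":30,"ty":0,"tz":0,"rx":0,"ry":0,"rz":0,"hand":0.6},{"tx":10,"ty":0,"tz":0,"rx":0,"ry":0,"rz":0,"hand":0.6},{"tx":0,"ty":0,"tz":0,"rx":0,"ry":0,"rz":0,"hand":0.6},{"tx":0,"ty":0,"tz":0,"rx":0,"ry":0,"rz":0,"hand":0.6}]'

```text
clock: 42.25
ee_pos: [0.5771, 0.1119, 0.1115]
orientation: [-0.097, 1.566, 0.098]
contact_force: [0.7, 0.5, 0.3]
opening: 0.602
```

```bash
python3 - <<'E'
from h import *
from bench import r
s,c=wristcap(r,"w38")
for y in (60,64.5): print(proj(c,np.append(j2w(0,y),36)/1000), w2j(*c["pose"][:2,3]*1000),c["pose"][2,3])
E
```

```text
wrench [0.7 0.5 0.3] clk 42.25 pos [577.1 111.9 111.5] open 0.602
[317.08914233 114.87730686] [10.14683909 61.98639729] 0.25418157590179224
[324.43174863 114.88206179] [10.14683909 61.98639729] 0.25418157590179224
```

View pics/w38.png

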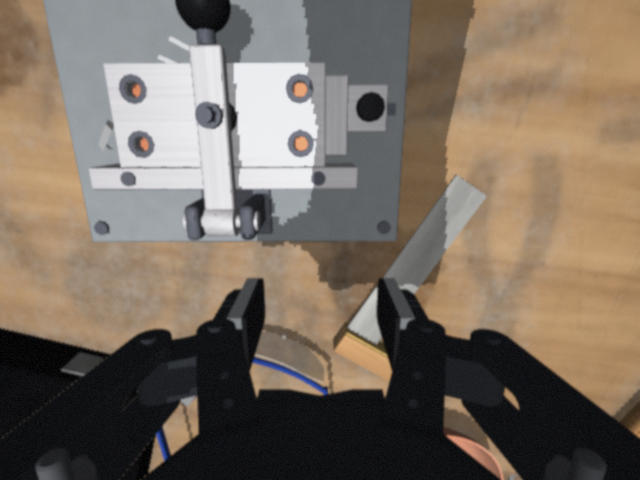

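```bash
python3 - <<'E'
from h import *
s,c=pickle.load(open("w38.pkl","rb"))
g=c["img"].mean(2)
print(g[88:120,318:336].mean(0).round(0))
for v in(90,100,110,118,130): print(v,g[v-1:v+2,318:352].mean(0).round(0).astype(int).tolist())
for u in(150,170,260,280): print(u,g[155:180,u-2:u+3].mean(1).round(0).astype(int).tolist())
cv2.imwrite("pics/z6.png",cv2.resize(c["img"][55:195,230:380],None,fx=5,fy=4.2,interpolation=cv2.INTER_CUBIC))
E
```

```text
[153. 154. 154. 154. 153. 147. 133. 129. 140. 148. 151. 151. 150. 150.
 149. 150. 152. 152.]
90 [156, 156, 156, 155, 154, 148, 135, 127, 138, 147, 150, 150, 148, 149, 148, 149, 151, 151, 150, 148, 148, 147, 149, 150, 151, 154, 154, 154, 145, 135, 136, 147, 153, 153]
100 [154, 155, 155, 156, 153, 148, 134, 130, 140, 148, 151, 151, 150, 149, 150, 150, 151, 152, 150, 149, 150, 149, 149, 151, 153, 154, 155, 152, 143, 128, 132, 142, 150, 150]
110 [152, 154, 154, 154, 154, 146, 134, 130, 142, 150, 152, 151, 152, 151, 149, 151, 151, 152, 152, 151, 149, 149, 150, 153, 153, 153, 154, 149, 139, 134, 143, 150, 151, 151]
118 [152, 153, 153, 153, 152, 146, 133, 130, 143, 150, 153, 152, 151, 150, 150, 151, 153, 154, 152, 150, 149, 149, 150, 152, 153, 154, 155, 148, 136, 133, 143, 152, 152, 152]
130 [165, 155, 154, 155, 153, 147, 135, 132, 144, 152, 154, 154, 152, 152, 152, 152, 153, 154, 152, 150, 149, 149, 151, 152, 154, 154, 154, 146, 131, 121, 129, 134, 135, 135]
150 [188, 209, 221, 224, 224, 224, 225, 227, 228, 227, 220, 195, 168, 179, 208, 221, 221, 220, 219, 219, 221, 222, 223, 223, 223]
170 [231, 231, 229, 226, 226, 226, 228, 229, 230, 229, 224, 200, 171, 180, 211, 224, 224, 224, 222, 222, 224, 224, 225, 226, 225]
260 [239, 239, 238, 237, 237, 237, 238, 238, 239, 237, 226, 193, 176, 202, 226, 234, 236, 236, 236, 235, 235, 234, 235, 236, 237]
280 [239, 239, 239, 239, 239, 239, 239, 239, 239, 238, 230, 204, 191, 211, 230, 237, 237, 238, 238, 238, 237, 237, 238, 238, 238]
```

View pics/z6.png

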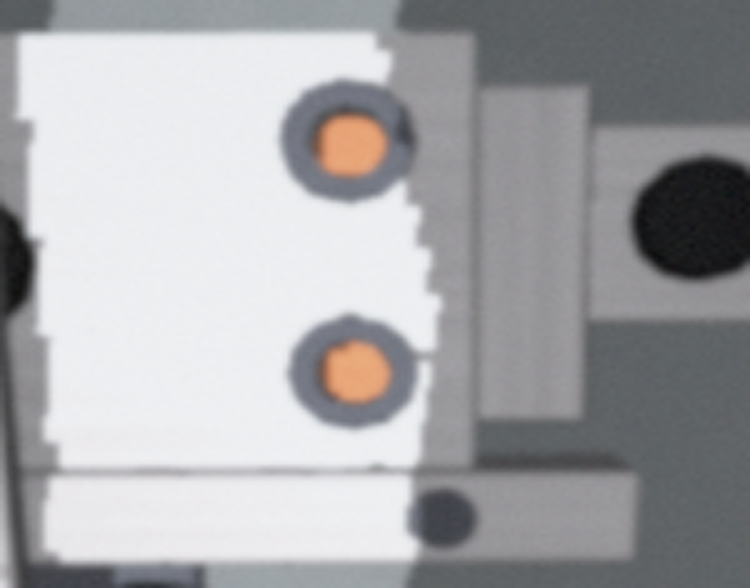

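```bash
python3 -c "
from bench import r
s=r.sense();print(s['clock'],s['contact_force']);print(r.job_done())"
```

```text
42.3 [-0.13893248 -0.05901752  0.15323018]
the job is handed in; nothing more can be done
None
```

I stacked the copper bar and then the steel template on the backing board. I then squared the pile to the fence and end stop, lowered the hold-down arm by its knob and let go. The job was handed in at 42.3 s with the robot touching nothing.

- **Squaring:** I pushed towards the stop, then the fence, then the stop again, and gave the fence a final push. The highest push was about 16 N against either face. That is well under the 40 N that moves the stop, and the stop face still measures about 64.5 mm along the fence, the same as before within 1 mm.
- **Pile check:** The last close-up shows the template parallel to both faces. The only gap is a thin dark line, about as wide as the stop's own built-in seam, so I read it as flush to within about 0.5 mm. The bar and board underneath I could only check from the side view and from how the pushes ended. They looked aligned, and the flat, upright fingers pressed all three layers together.
- **Hold-down:** The knob slipped about 8 mm in the grip on the way down, about 5 mm of it early in the arc, but the arm never dropped. The foot touched the template at about 14 N. The arm's top then measured 55 mm above the bench, which is level, and I eased off before opening the fingers. In the pictures after release the arm is still down.
- **Metal chips:** A few metal chips lie on the jig plate by the pile. The one nearest the fence, at the -y end, stayed outside the pile.

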